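# Turn a tray of jar lids over between two trays

### The arm

A 6-joint arm with a two-finger parallel gripper is mounted at the origin on the work surface. World frame = base frame: x ahead of the robot, y to its left, z up, the work surface at z = 0. Lengths are in mm, angles in rad, forces in N, time in s.
With the tool pointing down it reaches from about 300 to 775 mm from the base axis. Payload 14.6 kg.
Tool frame: the origin (TCP) lies between the finger pads; the fingertips stand 19 mm ahead of it and the grasp point (between the pads) is the TCP (manip.tcp_to_tips is the distance from the TCP to the fingertips, in mm); x points along the fingers, z is the direction in which the jaws open and shut, and the axes are right-handed (so a half turn about x gives the same grasp; the last joint's range is limited). The gripper opens to 94 mm and grips with 3 to 60 N. Pads are 16 mm wide; open, the fingers measure 119 mm over their backs; the gripper's body (75 mm by 177 mm) begins 78 mm behind the grasp point.
Start: joints at [-1.212, 0.3, 1.521, -0, 1.321, -0.067], TCP at [227.169, -500.883, 224.446] pointing down, gripper open.
Joint ranges: [-3.03, 3.03], [-0.79, 2.21], [0.23, 2.52], [-1.04, 4.18], [0, 3.07], [-2.55, 2.55]. Speed limits (rad/s): [2.22, 2.22, 2.57, 3.14, 3.14, 3.14].

### API

Orientations are given as [roll, pitch, yaw] about the fixed x, y, z axes, in that order (R = Rz(yaw) Ry(pitch) Rx(roll)).
In Python, from cell import manip gives the robot as it stands.
- The arm moves only by the tool jog_arm, never from a script. Its argument "moves" is a list that holds one entry, the list of rows, each a list of 6 numbers: the shift along the world's x, y, z in mm, then the turn, a rotation vector about the world's x, y, z in degrees. In form: [[[dx, dy, dz, wx, wy, wz], ...]]. A call has 1 to 5 rows; each row shifts and turns the pose as measured when the row begins; what a row does not reach is not made up. A row lasts 1/10 s, in which the tool goes at most 50 mm and 8.59 degrees, less where a joint would pass 70% of its speed; a pose out of reach is approached as far as the arm can. A call is refused whole if a number of a shift passes 50 or a number of a turn 8.59, either way. A call with a gripper value outside its range is refused whole. "gripper" is the opening, from -1 (shut) to 1 (fully open), set as the call begins (left out, the last holds). The fingers move at their own pace and stop on an object; "squeeze" is the grip in N (left out, the last holds). Time passes only in rows, so rows that do not move let the fingers close. It gives the time, the measured TCP pose, the force and the opening at its end, in the units of the state.
- manip.read_state(): the state, without advancing time (a new reading comes with each control period).
- manip.camera(name): name is "side" or "top" or "wrist"; returns (picture, depth): 400x640x3 uint8, blue, green, red; 400x640 float32, mm along the optical axis (not along the pixel's ray), 0 where there is no reading.
- manip.camera_params(name): a dict with "fx", "fy", "cx", "cy" (pixels), "rvec" (rotation vector, rad) and "tvec" (3), from world to camera coordinates, as OpenCV has them. Camera axes: x right, y down, z forward; pixel columns grow to the right and rows downward; lengths in mm; the calibration is good to about 2 mm. A picture is of the moment at which its call begins: read the wrist's pose just before it. camera_params takes no time and is no camera call; for the wrist camera it gives the pose at the moment of the call.
- manip.sign_off(): hands the job in, once; it reports no verdict.
The state is a dict: "clock": time; "joints": joint angles; "qd": joint speeds; "effort": joint torques, N m; "eef_pos": TCP position; "eef_rot": TCP orientation; "wrist_force": force on the tool from outside, world axes, zero at the start; "moment": the same for the moment, N m; "finger_gap": finger opening in mm.
Only numpy, scipy, OpenCV 4.12 (cv2) and the standard library are available. Lean on these libraries where they do the work, as an engineer would, in place of code of your own. Each camera call takes 0.05 s, during which the arm holds its last target. There are 200 camera calls.

### The job

Turn the four jar lids over, all at once: draw the empty blue tray out of the rack, cap the white tray with it on the stand, turn the two over together and set them back on the stand against its bottom stop. Then take the white tray off and stand it in the rack, face down and fully home, as the blue one was, so that the lids are left gold side up in the open blue tray on the stand. Lose no lid and leave the jars, tape and stamp where they are.

Things in the scene. Friction and masses are not known exactly. Their poses are not given: they have to be found in the camera images.
- stand: fixed wooden sloped stand, 150 wide. Origin: underside centre of its foot; z up, x level towards down-slope (46 to 69 deg to the left of straight ahead). Its bed falls at 50 deg: down-slope d = (cos50, 0, -sin50), outward normal n = (sin50, 0, cos50) in this frame. Board from 50 mm up-slope to 73.5 mm down-slope of the bed centre, there a stop plate standing 40 mm out; no side walls
- bed (a point): bed centre on the board surface, 85 mm above the stand's origin. The origin of a tray standing open side out against the stop lies here (within 1 mm). The tray's upper end (from 50 mm up-slope) and its tab overhang freely, with open space under them
- rack: fixed steel rack: foot, slope, board, stop and frame as the stand's, plus a front lip: a 4 mm plate parallel to the board, 24 mm out from it, over the lowest 52 mm of the slope. A tray stands with its lower end in this 24 mm wide slot, which is open at the sides
- slot (a point): origin of a tray standing face down in the rack's slot, rim on the board, lower edge on the stop, centred sideways: the point 85 mm above the rack's origin, moved 13 mm along n
- white_tray: white tray, 146 x 146 x 13, 0.13 to 0.21 kg, with four cells (67 square, 9 deep, walls and floor 4), a lid in each, standing 3 mm above the rim. Origin: underside centre; z out of the open side, rim at z = 13; x to the down-slope end. At the -x end a flat tab, x -73 to -118, y -15 to +55 (off centre), z 7 to 13. Starts on the stand, open side out (x along d, z along n)
- blue_tray: blue tray, empty, same shape and frame as the white one. Starts face down in the rack: x along d, z against n, so its tab spans y -55 to +15 in the rack's frame; up to 10 mm off centre sideways. Two trays rim to rim have their tabs on each other (12 thick) in a middle strip 30 wide (y -15 to 15); beside it each tab is alone for 40
- white_tray_tab (a point): middle of the free part of the white tray's tab: x -99, y 35, z 10 in the tray's frame. Held here, the tray can be laid on or taken off the other without fingers between the trays
- blue_tray_tab (a point): the same point of the blue tray's tab (x -99, y 35, z 10 in the blue tray's frame)
- lid0: gold metal jar lid, 60 dia x 12 high, 25 g, sides tapering to 56 at both faces, pale inside; origin at its middle, z out of the gold face. It starts with its pale inside showing (gold face on the tray floor) in one cell of the white tray, resting on the cell's down-slope wall, with 7 mm play
- lid1: gold metal jar lid, 60 dia x 12 high, 25 g, sides tapering to 56 at both faces, pale inside; origin at its middle, z out of the gold face. It starts with its pale inside showing (gold face on the tray floor) in one cell of the white tray, resting on the cell's down-slope wall, with 7 mm play
- lid2: gold metal jar lid, 60 dia x 12 high, 25 g, sides tapering to 56 at both faces, pale inside; origin at its middle, z out of the gold face. It starts with its pale inside showing (gold face on the tray floor) in one cell of the white tray, resting on the cell's down-slope wall, with 7 mm play
- lid3: gold metal jar lid, 60 dia x 12 high, 25 g, sides tapering to 56 at both faces, pale inside; origin at its middle, z out of the gold face. It starts with its pale inside showing (gold face on the tray floor) in one cell of the white tray, resting on the cell's down-slope wall, with 7 mm play
- jam_jar: dark red jam jar with a gold lid, 60 dia x 85 high, standing near the middle between stand and rack; loose, a bystander. Origin: centre of its underside
- honey_jar: amber honey jar, 68 dia x 115 high, beyond the work area; loose, a bystander. Origin: centre of its underside
- caramel_jar: light brown jar, 68 dia x 115 high, beyond the work area; loose, a bystander. Origin: centre of its underside
- berry_jar: dark red jar with a brown lid, 60 dia x 85 high, on the left side of the table; loose, a bystander. Origin: centre of its underside
- tape_roll: brown tape roll lying flat, 90 dia x 24 high; loose, a bystander. Origin: centre of its underside
- stamp: wooden hand stamp 70 x 40 with a black knob, 55 high, near the robot, between stand and rack; loose, a bystander. Origin: centre of its underside
Not all that is in view belongs to the job. Of the things shaped like the rack, the steel one is meant.

How it is judged:
By the outcome, as a careful person would: the job done as asked, in the order asked, and still so for the second after the job is handed in, with the robot touching nothing.
It also fails if it takes over 72 s, if anything falls off the work surface, if the arm or the gripper's body presses on something with over 40 N, if the wrist force passes 120 N, or if a joint passes its speed limit or range.

## Working session

There is one attempt and no reset: what is moved stays moved. The work goes in short steps, Python scripts to look and compute and a tool call to move; the robot and the scene stay as the last step left them, time stands still between calls to the robot, and variables do not carry over. Pictures are saved under pics/ and viewed, about 8 in all and at most 12, crops included, and the job is handed in when it is done.

Besides the shell and the picture viewer there is one more tool, called after "Request:" as name([rows], argument=value, ...), one row to a line, values as JSON. jog_arm: Moves the arm, as the interface text tells. Its arguments: {"type":"object","properties":{"moves":{"type":"array","items":{"type":"array","items":{"type":"array","items":{"type":"number"}}}},"gripper":{"type":"number"},"squeeze":{"type":"number"}},"required":["moves"]}

```bash
ls; mkdir -p pics
cat > h.py <<'E'
import numpy as np, cv2
from scipy.spatial.transform import Rotation as R
from cell import manip
def params(n):
    p=manip.camera_params(n); K=np.array([[p['fx'],0,p['cx']],[0,p['fy'],p['cy']],[0,0,1]],float)
    return K,R.from_rotvec(np.ravel(p['rvec'])).as_matrix(),np.ravel(p['tvec']).astype(float)
def grab(n,f=None):
    P=params(n); im,d=manip.camera(n)
    if f: cv2.imwrite('pics/'+f,im)
    return im,d,P
def world(d,P):
    K,Rm,t=P; v,u=np.mgrid[:d.shape[0],:d.shape[1]]
    c=np.stack([(u-K[0,2])/K[0,0]*d,(v-K[1,2])/K[1,1]*d,d],-1)
    return (c-t)@Rm
def proj(X,P):
    K,Rm,t=P; c=np.atleast_2d(X)@Rm.T+t; q=c@K.T; return q[:,:2]/q[:,2:]
E
python3 - <<'E'
from h import *
print(manip.read_state())
a,d1,P1=grab('top','top0.png'); b,d2,P2=grab('side','side0.png')
np.savez('s0.npz',a=a,d1=d1,b=b,d2=d2)
for P in(P1,P2): print(-P[1].T@P[2],P[1][2],P[0][0,0])
E
```

```text
pics
{'clock': 0.0, 'joints': array([-1.21160334e+00,  3.00493862e-01,  1.52158136e+00,  8.61146973e-06,
        1.32070437e+00, -6.66279372e-02]), 'qd': array([ 4.08224664e-04, -1.21490798e-03,  8.48226021e-04, -1.12931473e-03,
       -1.12777230e-04,  2.81863363e-05]), 'effort': array([ 9.02456650e-04, -5.31800187e+01, -3.52731121e+01,  7.08153960e-02,
        2.45103403e-02, -1.09501605e-04]), 'eef_pos': array([ 227.08762085, -500.66441016,  223.87371485]), 'eef_rot': array([3.06793748, 1.56960936, 1.92295995]), 'wrist_force': array([-0.08205031, -0.55271564, -0.62213066]), 'moment': array([ 0.02319981, -0.02308945,  0.06492026]), 'finger_gap': 94.14302146311572}
[ 348.65033929   50.85508823 1510.04012924] [ 0.11197585 -0.01683438 -0.99356832] 516.5191171122632
[ 43.52179762 904.84130612 739.99294192] [ 0.4260412  -0.73389971 -0.52903696] 414.2707005240896
```

View pics/top0.png

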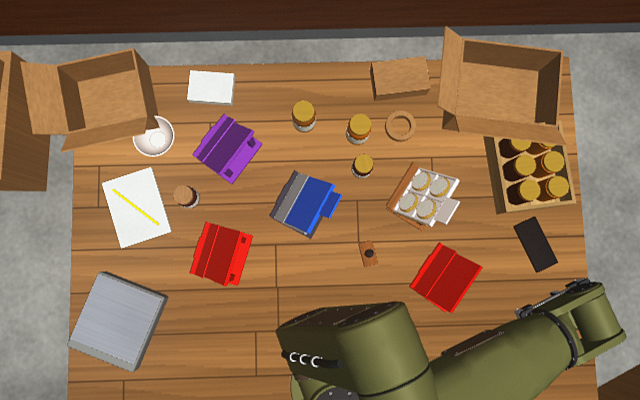

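View pics/side0.png

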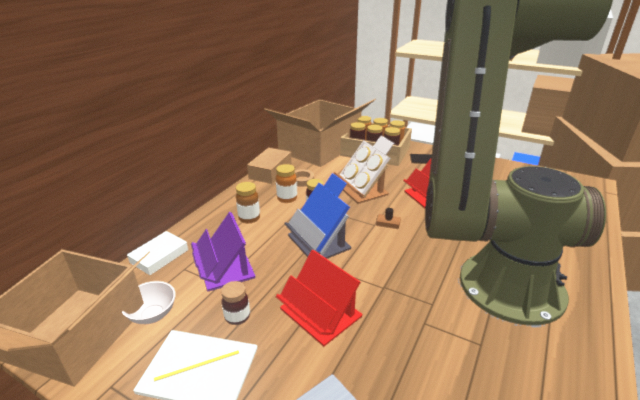

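```bash
cat > fit.py <<'E'
from h import *
from scipy.optimize import least_squares
c50,s50=np.cos(np.radians(50)),np.sin(np.radians(50))
def frame(psi):
    x=np.array([np.cos(psi),np.sin(psi),0]);z=np.array([0,0,1.]);y=np.cross(z,x)
    return np.stack([c50*x-s50*z, y, s50*x+c50*z],1)  # columns d,y,n
def fitplane(X):
    X=X.copy()
    for _ in range(6):
        c=np.median(X,0) if _==0 else X.mean(0); n=np.linalg.svd(X-c,full_matrices=False)[2][2]; n*=np.sign(n[2]); r=(X-c)@n
        X=X[abs(r)<max(2.5,2*np.median(abs(r)))]
    return n,c,len(X),(((X-c)@n).std())
if __name__=='__main__':
    s=np.load('s0.npz')
    for im,d,cam in((s['a'],s['d1'],'top'),(s['b'],s['d2'],'side')):
        P=params(cam); W=world(d,P); hsv=cv2.cvtColor(im,cv2.COLOR_BGR2HSV)
        blue=(hsv[...,0]>105)&(hsv[...,0]<125)&(hsv[...,1]>150)&(hsv[...,2]>60)
        white=(hsv[...,1]<60)&(hsv[...,2]>120)
        for nm,m in(('blue',blue),('white',white)):
            near=(d>0)&(W[...,2]>25)&(W[...,2]<230)&(W[...,0]>250)&(W[...,0]<650)
            cy=(100,260) if nm=='blue' else (-340,-100)
            near&=(W[...,1]>cy[0])&(W[...,1]<cy[1])
            X=W[m&near]; n,c,k,sd=fitplane(X)
            psi=np.arctan2(n[1],n[0]); F=frame(psi); q=X@F
            print(cam,nm,len(X),k,'sd',sd.round(2),'c',c.round(1),'tilt',np.degrees(np.arccos(n[2])).round(2),'psi',np.degrees(psi).round(2))
            print(' q pct',np.percentile(q,[1,5,50,95,99],axis=0).round(1).tolist(), X.min(0).round(),X.max(0).round())
E
python3 fit.py
python3 - <<'E'
import cv2,numpy as np
a=cv2.imread('pics/top0.png')[145:255,255:475];b=cv2.imread('pics/side0.png')[130:270,270:410]
cv2.imwrite('pics/c0.png',np.vstack([cv2.resize(a,(720,360),interpolation=2)]))
E
```

```text
top blue 115 97 sd 1.18 c [471.  110.1  80.7] tilt 50.92 psi 60.79
 q pct [[119.2, -390.2, 297.6], [125.0, -383.2, 299.0], [148.0, -354.8, 301.6], [163.6, -339.7, 304.8], [165.8, -338.6, 306.0]] [446. 101.  64.] [508. 128. 108.]
top white 2014 925 sd 1.35 c [ 509.  -270.2  117.9] tilt 48.8 psi 56.73
 q pct [[-144.2, -649.3, 102.2], [-135.3, -645.4, 104.7], [-50.2, -572.6, 115.4], [37.9, -511.3, 121.3], [44.7, -506.2, 123.1]] [ 434. -339.   28.] [ 605. -102.  188.]
side blue 157 108 sd 1.29 c [463.5 113.7  77.8] tilt 53.41 psi 68.2
 q pct [[89.9, -416.1, 256.3], [93.2, -406.6, 258.2], [115.0, -381.9, 263.1], [163.3, -376.2, 266.9], [168.9, -374.4, 267.9]] [443. 100.  35.] [492. 149. 105.]
side white 1431 706 sd 1.56 c [ 509.9 -263.9  109. ] tilt 49.14 psi 57.04
 q pct [[-141.7, -652.3, 99.0], [-129.6, -648.1, 100.9], [-39.9, -565.8, 111.7], [38.4, -507.3, 117.4], [44.1, -504.8, 119.7]] [ 433. -338.   29.] [ 622. -102.  183.]
```

View pics/c0.png

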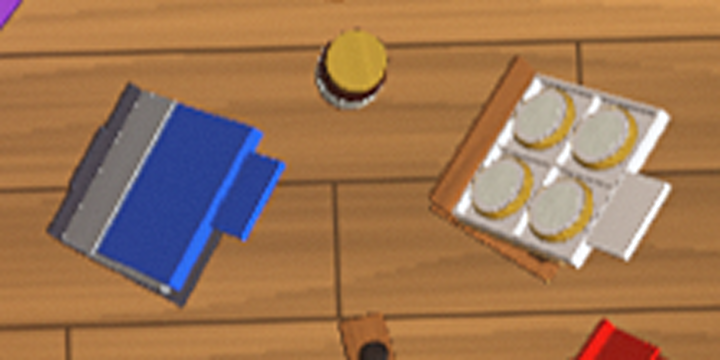

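```bash
cat > fit2.py <<'E'
from fit import *
from scipy.optimize import minimize
s=np.load('s0.npz')
def box(a,b): return np.array([[x,y,z] for x in(a[0],b[0]) for y in(a[1],b[1]) for z in(a[2],b[2])],float)
body=box((-73,-73,0),(73,73,13)); tabb=box((-118,-15,7),(-73,55,13))
lip=box((21.5,-75,24),(73.5,75,28)); lids=box((-66,-66,4),(66,66,16))
def hull(X,P,S=4):
    return cv2.convexHull(((proj(X,P)+.5)*S-.5).astype(np.float32)).round().astype(np.int32)
def render(parts,cut,P,S=4):
    m=np.zeros((400*S,640*S),np.uint8)
    for X in parts: cv2.fillConvexPoly(m,hull(X,P,S),255)
    for X in cut: cv2.fillConvexPoly(m,hull(X,P,S),0)
    return cv2.resize(m,(640,400),interpolation=cv2.INTER_AREA)/255.
Ps={c:params(c) for c in('top','side')}
ims={'top':s['a'],'side':s['b']}; ds={'top':s['d1'],'side':s['d2']}
def mask(cam,nm):
    im=ims[cam]; h=cv2.cvtColor(im,cv2.COLOR_BGR2HSV).astype(int)
    W=world(ds[cam],Ps[cam])
    cx=(440,60) if nm=='blue' else (510,-260)
    near=np.hypot(W[...,0]-cx[0],W[...,1]-cx[1])<140
    if nm=='blue': return (near&(h[...,0]>105)&(h[...,0]<125)&(h[...,1]>150)&(h[...,2]>40)).astype(float)
    return (near&(h[...,1]<75)&(h[...,2]>110)&(W[...,2]>20)).astype(float)
def model(p,nm,cam):
    F=frame(p[2]); o=np.array([p[0],p[1],85.])
    g=lambda X:o+X@F.T
    if nm=='white': return render([g(body),g(tabb)],[],Ps[cam])
    fl=lambda X:X*[1,-1,-1]+[0,0,13]
    L=lip.copy(); 
    return render([g(fl(body)),g(fl(tabb))],[g(L+[0,0,0])],Ps[cam])
if __name__=='__main__':
  for nm,p0 in(('blue',[430,80,1.0]),('white',[500,-255,.99])):
    for cams in(('top',),('side',),('top','side')):
        M={c:mask(c,nm) for c in cams}
        if nm=='white':
            for c in cams:
                k=cv2.morphologyEx(M[c].astype(np.uint8),cv2.MORPH_CLOSE,np.ones((7,7))); M[c]=k.astype(float)
        f=lambda p:sum(np.abs(model(p,nm,c)-M[c]).sum() for c in cams)
        best=None
        X0=np.array(p0)
        for it in range(2):
            r=minimize(f,X0,method='Nelder-Mead',options=dict(initial_simplex=X0+np.vstack([np.zeros(3),np.diag([12,12,.12])]),xatol=.05,fatol=.05)); X0=r.x
        print(nm,cams,r.x[:2].round(1),np.degrees(r.x[2]).round(2),r.fun.round(1),[M[c].sum() for c in cams])
        if len(cams)==2:
            for c in cams:
                o=ims[c].copy(); e=cv2.Canny((model(r.x,nm,c)*255).astype(np.uint8),50,150); o[e>0]=(0,255,0)
                cv2.imwrite(f'pics/ov_{nm}_{c}.png',o)
                q=proj([[r.x[0],r.x[1],85]],Ps[c])[0].astype(int)
E
python3 fit2.py
python3 - <<'E'
import cv2,numpy as np
t=[]
for nm in('blue','white'):
  r=[]
  for c,(x,y) in(('top',(306,203) if nm=='blue' else (425,195)),('side',(320,218) if nm=='blue' else (365,165))):
    r.append(cv2.resize(cv2.imread(f'pics/ov_{nm}_{c}.png')[y-45:y+45,x-60:x+60],(400,300),interpolation=0))
  t.append(np.hstack(r))
cv2.imwrite('pics/ov.png',np.vstack(t))
E
```

```text
blue ('top',) [506.5  64.5] 60.63 82.2 [np.float64(1713.0)]
blue ('side',) [508.1  63.1] 57.61 197.3 [np.float64(1595.0)]
blue ('top', 'side') [507.4  64.1] 59.32 310.4 [np.float64(1713.0), np.float64(1595.0)]
white ('top',) [ 517.3 -266.6] 55.85 85.4 [np.float64(2494.0)]
white ('side',) [ 517.1 -263.5] 56.88 95.3 [np.float64(1694.0)]
white ('top', 'side') [ 517.5 -266.8] 56.04 193.6 [np.float64(2494.0), np.float64(1694.0)]
```

View pics/ov.png

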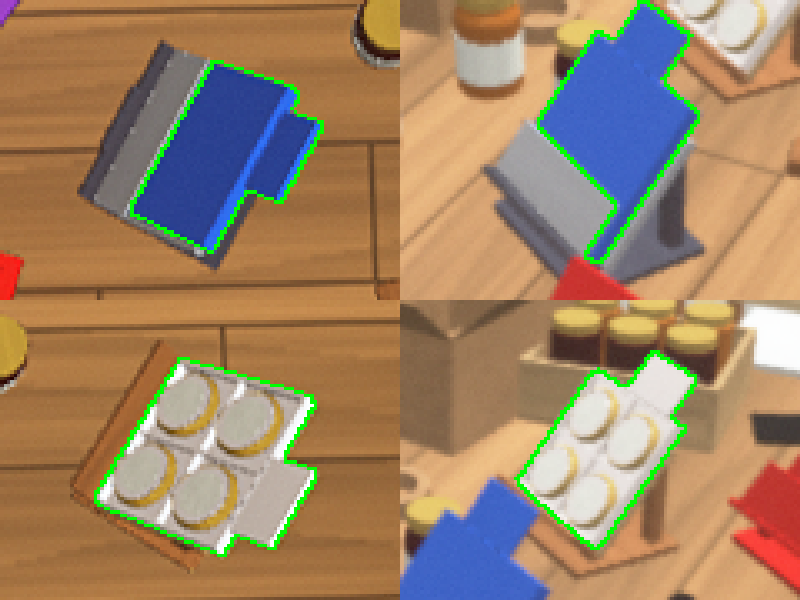

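```bash
cat > tgt.py <<'E'
from fit import *
ST=dict(o=np.array([517.5,-266.8,85.]),psi=np.radians(56.0))
RK=dict(o=np.array([507.4,64.1,85.]),psi=np.radians(60.0))
def pose(S,d,y,n,sg=-1):
    F=frame(S['psi']); Rm=F.copy()
    if sg<0: Rm=F*[1,-1,-1]
    return S['o']+F@[d,y,n],Rm
def Rcur(s): return R.from_euler('xyz',s['eef_rot']).as_matrix()
def todo(S,d,y,n,sg=-1,show=True):
    s=manip.read_state(); p,Rm=pose(S,d,y,n,sg)
    dp=p-s['eef_pos']; w=np.degrees(R.from_matrix(Rm@Rcur(s).T).as_rotvec())
    if show: print('t',round(s['clock'],2),'dp',dp.round(1),'w',w.round(2),'|w|',np.linalg.norm(w).round(1),'gap',round(s['finger_gap'],1),'F',s['wrist_force'].round(1),'q',s['joints'].round(3),'local',(frame(S['psi']).T@(s['eef_pos']-S['o'])).round(1))
    return dp,w
E
python3 - <<'E'
from tgt import *
for sg in(-1,1):
    todo(RK,-180,-35,3,sg); print(pose(RK,-180,-35,3,sg)[0]); print(pose(ST,-99,0,13,sg)[0])
E
```

```text
t 0.1 dp [253.9 449.1   0.9] w [ 41.38  -2.02 -52.11] |w| 66.6 gap 93.9 F [-0.3  0.2 -0. ] q [-1.212  0.3    1.521  0.     1.321 -0.067] local [-510.9  -39.7 -392.7]
[481.00907093 -51.61043002 224.81636259]
[ 487.4839813  -311.30057775  169.19463879]
t 0.1 dp [253.9 449.1   0.9] w [ -2.4  -48.91 119.49] |w| 129.1 gap 93.9 F [-0.3  0.2 -0. ] q [-1.212  0.3    1.521  0.     1.321 -0.067] local [-510.9  -39.7 -392.7]
[481.00907093 -51.61043002 224.81636259]
[ 487.4839813  -311.30057775  169.19463879]
```

Request:
jog_arm([
  [[20, 20, 40, 4.1, -0.2, -5.2], [20, 20, 40, 4.1, -0.2, -5.2], [20, 30, 30, 4.1, -0.2, -5.2], [20, 40, 0, 4.1, -0.2, -5.2], [20, 40, 0, 4.1, -0.2, -5.2]],
])

```text
clock: 0.6
eef_pos: [328.0, -346.7, 335.9]
eef_rot: [2.914, 1.197, 1.292]
wrist_force: [0.2, -1.0, -1.3]
finger_gap: 94.0
```

```bash
cat > log.py <<'E'
from tgt import *
import json,os
L=json.load(open('log.json')) if os.path.exists('log.json') else []
s=manip.read_state(); L.append([list(s['joints']),list(s['eef_pos']),list(s['eef_rot'])]); json.dump(L,open('log.json','w'))
E
python3 -c "
from log import *
todo(RK,-180,-35,3)"
```

```text
t 0.6 dp [ 153.   295.1 -111.1] w [ 19.78  -1.07 -25.18] |w| 32.0 gap 94.0 F [ 0.2 -1.  -1.3] q [-1.032  0.2    1.429  0.275  1.767  0.609] local [-478.5  -50.  -180. ]
```

Request:
jog_arm([
  [[20, 40, 0, 4.1, -0.2, -5.2], [20, 40, 0, 4.1, -0.2, -5.2], [20, 40, 0, 4.1, -0.2, -5.2], [20, 40, 0, 4.1, -0.2, -5.2], [20, 40, 0, 4.1, -0.2, -5.2]],
])

```text
clock: 1.1
eef_pos: [431.1, -138.5, 335.7]
eef_rot: [-3.112, 0.847, 1.037]
wrist_force: [2.0, 0.1, -0.2]
finger_gap: 94.1
```

```bash
python3 -c "
from log import *
todo(RK,-180,-35,3)"
```

```text
t 1.1 dp [  49.9   86.9 -110.9] w [-1.86 -0.21  1.91] |w| 2.7 gap 94.1 F [ 2.   0.1 -0.2] q [-0.766  0.029  1.723  0.701  1.585  1.308] local [-329.3  -35.3   -2.5]
```

```bash
cat > wfit.py <<'E'
import fit2
from fit2 import *
from tgt import *
def wristfit(nm,S,fname,ups=0):
    im,d,P=grab('wrist'); Ps['w']=P
    W=world(d,P); h=cv2.cvtColor(im,cv2.COLOR_BGR2HSV).astype(int)
    near=np.linalg.norm((W-S['o'])[...,:2],axis=-1)<150
    near&=(W[...,2]>20)
    if nm=='blue': m=near&(h[...,0]>105)&(h[...,0]<125)&(h[...,1]>150)&(h[...,2]>40)
    else: m=near&(h[...,1]<75)&(h[...,2]>110)
    m=cv2.morphologyEx(m.astype(np.uint8),cv2.MORPH_CLOSE,np.ones((9,9))).astype(float)
    n,c,k,sd=fitplane(W[m>0][::7])
    print('plane tilt',np.degrees(np.arccos(n[2])).round(2),'psi',np.degrees(np.arctan2(n[1],n[0])).round(2),'n-offset',((c-S['o'])@frame(S['psi'])[:,2]).round(1),k,sd.round(2))
    f=lambda p:np.abs(model(p,nm,'w')-m).sum()
    X0=np.array([*S['o'][:2],S['psi']])
    for it in range(2):
        r=minimize(f,X0,method='Nelder-Mead',options=dict(initial_simplex=X0+np.vstack([np.zeros(3),np.diag([6,6,.06])]),xatol=.05,fatol=.05)); X0=r.x
    print(nm,'wrist',r.x[:2].round(1),np.degrees(r.x[2]).round(2),r.fun.round(0),m.sum())
    o=im.copy(); e=cv2.Canny((model(r.x,nm,'w')*255).astype(np.uint8),50,150); o[e>0]=(0,255,0); cv2.imwrite('pics/'+fname,o)
    return im,d,P,r.x
if __name__=='__main__': wristfit('blue',RK,'w1.png')
E
python3 wfit.py
```

```text
plane tilt 44.77 psi 60.25 n-offset 5.5 73 1.29
blue wrist [507.1  63.3] 59.93 552.0 822.0
```

View pics/w1.png

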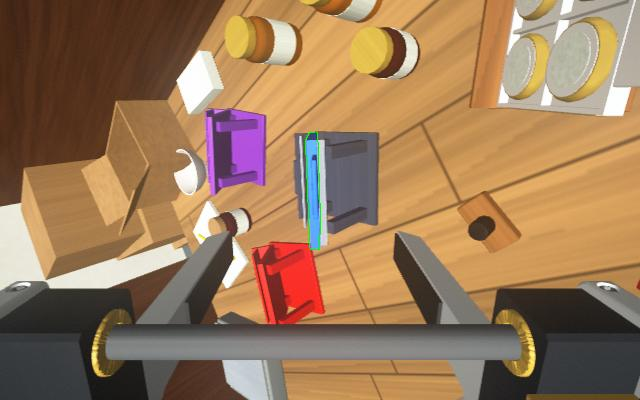

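Request:
jog_arm([
  [[10, 17, -20, -1.86, -0.2, 1.9], [15, 25, -30, 0, 0, 0], [15, 25, -30, 0, 0, 0], [10, 17, -20, 0, 0, 0], [2, 4, -8, 0, 0, 0]],
])

```text
clock: 1.65
eef_pos: [484.9, -41.5, 223.9]
eef_rot: [-3.138, 0.87, 1.047]
wrist_force: [0.5, -0.6, 0.5]
finger_gap: 93.9
```

```bash
sed -i 's/507.4,64.1,85/507.2,63.7,85/' tgt.py; python3 -c "
from log import *
todo(RK,-99,-35,3)"; python3 wfit.py
```

```text
t 1.65 dp [ 22.   34.5 -61.1] w [-0.21 -0.02  0.15] |w| 0.3 gap 93.9 F [ 0.5 -0.6  0.5] q [-0.506  0.125  1.881  0.753  1.232  1.295] local [-172.1  -33.2   11. ]
plane tilt 43.18 psi 60.0 n-offset 5.2 293 1.98
blue wrist [507.   62.4] 61.0 730.0 2325.0
```

View pics/w1.png

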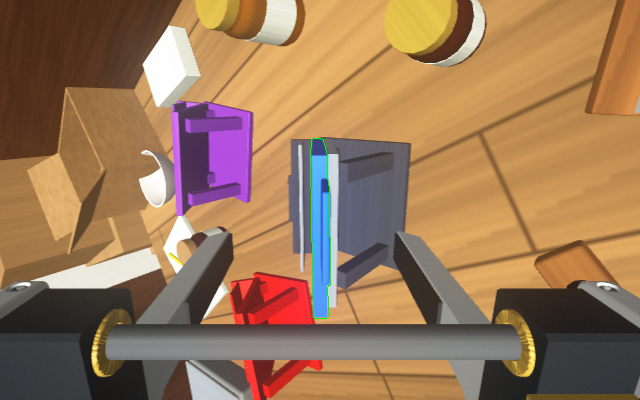

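Request:
jog_arm([
  [[4, 6, -16, 0, 0, 0], [6, 10, -15, 0, 0, 0], [6, 10, -15, 0, 0, 0], [6, 8, -15, 0, 0, 0], [0, 0, 0, 0, 0, 0]],
])

```text
clock: 2.2
eef_pos: [507.9, -10.9, 164.3]
eef_rot: [3.138, 0.869, 1.04]
wrist_force: [-0.2, -0.7, 0.8]
finger_gap: 94.4
```

```bash
python3 -c "
from log import *
todo(RK,-99,-35,3)
im,d,P=grab('wrist')
for y in(-55,-35,15):
  for n in(0,6): print(y,n,proj(RK['o']+np.array([[-118,y,n]])@frame(RK['psi']).T,P).round(0))
h=cv2.cvtColor(im,cv2.COLOR_BGR2HSV).astype(int)
W=world(d,P);m=(h[...,0]>105)&(h[...,0]<125)&(h[...,1]>120)&(np.linalg.norm(W-RK['o'],axis=-1)<190)
L=(W[m]-RK['o'])@frame(RK['psi'])
T=L[(L[:,0]<-100)]
print(len(T),np.percentile(T,[1,5,25,50,75,95,99],axis=0).round(1))
print(np.percentile(L,[1,50,99],axis=0).round(1))
"
```

```text
t 2.2 dp [-1.   4.  -1.5] w [-0.12  0.21  0.27] |w| 0.4 gap 94.4 F [-0.2 -0.7  0.8] q [-0.422  0.23   1.916  0.817  1.077  1.242] local [-102.   -37.9    1.7]
-55 0 [[315. 241.]]
-55 6 [[303. 241.]]
-35 0 [[315. 279.]]
-35 6 [[303. 279.]]
15 0 [[315. 365.]]
15 6 [[304. 365.]]
655 [[-118.5  -56.    -0.8]
 [-118.   -55.7   -0.7]
 [-117.4  -53.8   -0.2]
 [-116.9  -34.9    0.7]
 [-116.2  -19.     3.7]
 [-105.3  -10.2    4.5]
 [-101.1   13.2    4.7]]
[[-118.1  -73.7   -0.8]
 [ -72.6  -31.     4.3]
 [  74.3   71.8   21.2]]
```

Request:
jog_arm([
  [[-1.5, 3, -2, 0, 0, 0], [0, 0, 0, 0, 0, 0]],
])

```text
clock: 2.45
eef_pos: [506.7, -9.9, 165.2]
eef_rot: [3.132, 0.868, 1.034]
wrist_force: [-0.1, -0.5, 0.1]
finger_gap: 93.9
```

Request:
jog_arm([
  [[0, 0, 0, 0, 0, 0], [0, 0, 0, 0, 0, 0], [0, 0, 0, 0, 0, 0], [0, 0, 0, 0, 0, 0], [0, 0, 0, 0, 0, 0]],
], gripper=-1, squeeze=45)

```text
clock: 2.95
eef_pos: [507.0, -11.0, 167.1]
eef_rot: [3.128, 0.868, 1.03]
wrist_force: [-0.4, 0.3, 0.7]
finger_gap: 57.7
```

Request:
jog_arm([
  [[0, 0, 0, 0, 0, 0], [0, 0, 0, 0, 0, 0], [0, 0, 0, 0, 0, 0]],
])

```text
clock: 3.25
eef_pos: [506.9, -10.9, 167.0]
eef_rot: [3.128, 0.868, 1.03]
wrist_force: [-0.5, -0.5, 0.0]
finger_gap: 33.2
```

```bash
python3 -c "
from log import *
todo(RK,-99,-35,3)"
```

```text
t 3.25 dp [-0.1  4.  -4.2] w [0.01 0.57 0.4 ] |w| 0.7 gap 33.2 F [-0.5 -0.5  0. ] q [-0.423  0.221  1.92   0.818  1.075  1.241] local [-104.4  -37.1    3.1]
```

Request:
jog_arm([
  [[0, 3, -4.5, 0, 0.5, 0.4], [0, 0, 0, 0, 0, 0], [0, 0, 0, 0, 0, 0], [0, 0, 0, 0, 0, 0], [0, 0, 0, 0, 0, 0]],
])

```text
clock: 3.75
eef_pos: [507.0, -7.3, 162.1]
eef_rot: [3.141, 0.872, 1.048]
wrist_force: [-0.3, 0.2, -0.2]
finger_gap: 5.9
```

Request:
jog_arm([
  [[0, 0, 0, 0, 0, 0], [0, 0, 0, 0, 0, 0]],
])

```text
clock: 3.95
eef_pos: [507.0, -7.3, 162.1]
eef_rot: [3.141, 0.872, 1.048]
wrist_force: [0.8, 1.6, -1.3]
finger_gap: 6.2
```

```bash
python3 -c "
from log import *
todo(RK,-99,-35,3)"
```

```text
t 3.95 dp [-0.1  0.4  0.7] w [-0.01  0.02 -0.07] |w| 0.1 gap 6.2 F [ 0.8  1.6 -1.3] q [-0.414  0.232  1.918  0.815  1.073  1.243] local [-98.6 -35.3   2.3]
```

Request:
jog_arm([
  [[-1.5, -2.5, 6.5, 0, 0, 0], [-4, -7, 11.5, 0, 0, 0], [-5, -8.5, 11.5, 0, 0, 0], [-6, -11, 15, 0, 0, 0], [-6, -11, 15, 0, 0, 0]],
])

```text
clock: 4.45
eef_pos: [481.8, -49.2, 224.2]
eef_rot: [-3.137, 0.875, 1.053]
wrist_force: [0.4, -1.0, -1.2]
finger_gap: 5.6
```

Request:
jog_arm([
  [[-6, -11, 15, 0, 0, 0], [-6, -11, 15, 0, 0, 0], [-6, -11, 17, 0, 0, 0], [-6, -11, 25, 0, 0, 0], [-6, -12, 30, 0, 0, 0]],
])

```text
clock: 4.95
eef_pos: [447.0, -109.7, 332.5]
eef_rot: [-3.136, 0.88, 1.052]
wrist_force: [0.6, 0.1, -2.0]
finger_gap: 5.7
```

```bash
python3 -c "
from log import *
todo(RK,-99,-35,3)
todo(ST,-99,-35,60)
a,d,P=grab('top');m=(cv2.cvtColor(a,cv2.COLOR_BGR2HSV)[...,0]//5==23)
im,d,P=grab('wrist','w2.png')
W=world(d,P); s=manip.read_state(); L=(W-s['eef_pos'])@Rcur(s)
h=cv2.cvtColor(im,cv2.COLOR_BGR2HSV).astype(int)
m=(h[...,0]>105)&(h[...,0]<125)&(h[...,1]>120)&(np.linalg.norm(L,axis=-1)<220)
print(np.percentile(L[m],[0.5,1,50,99,99.5],axis=0).round(1))
"
```

```text
t 4.95 dp [  59.8  102.8 -169.7] w [ 0.26 -0.38 -0.02] |w| 0.5 gap 5.7 F [ 0.6  0.1 -2. ] q [-0.678  0.021  1.726  0.681  1.535  1.342] local [-305.5  -34.6   21. ]
t 4.95 dp [  89.6 -191.3 -133.1] w [ 0.25 -0.39 -4.02] |w| 4.0 gap 5.7 F [ 0.6  0.1 -2. ] q [-0.678  0.021  1.726  0.681  1.535  1.342] local [-131.2  146.2  228.6]
[[ -92.5 -107.3   -9.9]
 [ -78.2 -106.9   -9.6]
 [  22.9   14.9   -1.8]
 [ 152.5   38.3    2.5]
 [ 158.6   38.4    2.5]]
```

Request:
jog_arm([
  [[22, -32, 0, 0, 0, -0.8], [24, -35, -20, 0, 0, -0.8], [24, -35, -25, 0.1, 0, -0.8], [24, -35, -30, 0.1, -0.2, -0.8], [22, -28, -25, 0, -0.2, -0.8]],
])

```text
clock: 5.55
eef_pos: [563.0, -278.8, 238.4]
eef_rot: [3.115, 0.878, 0.953]
wrist_force: [1.0, -0.1, -1.8]
finger_gap: 6.0
```

```bash
python3 -c "
from log import *
todo(ST,-99,-35,110)
im,d,P=grab('wrist','w3.png')
s=manip.read_state();print('cam in tool',((-P[1].T@P[2])-s['eef_pos'])@Rcur(s), P[1][2]@Rcur(s))
W=world(d,P); L=(W-ST['o'])@frame(ST['psi'])
h=cv2.cvtColor(im,cv2.COLOR_BGR2HSV).astype(int)
m=(h[...,1]<75)&(h[...,2]>110)&(abs(L[...,2]-8)<14)&(np.linalg.norm(L,axis=-1)<150)
print(m.sum(),np.percentile(L[m],[0.5,1,50,99,99.5],axis=0).round(1))
T=L[m];T=T[T[:,0]<-85];print(len(T),np.percentile(T,[1,5,50,95,99],axis=0).round(1) if len(T) else '')
"
```

```text
t 5.55 dp [-4.9  9.5 -6.9] w [0.83 0.62 0.22] |w| 1.1 gap 6.0 F [ 1.  -0.1 -1.8] q [-0.776  0.499  1.348  0.687  1.457  1.247] local [-107.6  -44.4  110.5]
cam in tool [-164.29023966   75.44409852   -5.56146237] [ 0.96337877 -0.26813327  0.00242624]
11930 [[-118.5  -74.3   -1.7]
 [-118.3  -74.2   -1.3]
 [ -58.2  -15.    10.6]
 [  69.7   68.7   14.9]
 [  71.    70.1   15. ]]
2585 [[-118.8  -16.7    5.5]
 [-118.2  -16.2    6.7]
 [-105.3   18.8   10.6]
 [ -87.2   46.9   11.3]
 [ -85.3   51.3   11.5]]
```

View pics/w3.png

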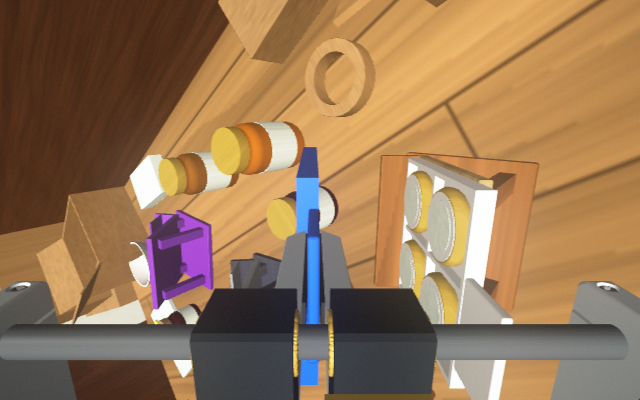

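Request:
jog_arm([
  [[-9, -5, -15, 0.8, 0.6, 0.2], [-9, -10, -12, 0, 0, 0], [-9, -11, -12, 0, 0, 0], [-7, -9, -11, 0, 0, 0], [0, 0, 0, 0, 0, 0]],
])

```text
clock: 6.1
eef_pos: [528.3, -316.9, 175.9]
eef_rot: [-3.118, 0.866, 0.992]
wrist_force: [6.0, 8.1, 3.2]
finger_gap: 6.8
```

```bash
python3 -c "
from log import *
todo(ST,-100,-36,16)
im,d,P=grab('wrist','w4.png')
W=world(d,P); L=(W-ST['o'])@frame(ST['psi'])
h=cv2.cvtColor(im,cv2.COLOR_BGR2HSV).astype(int)
m=(h[...,0]>105)&(h[...,0]<125)&(h[...,1]>120)&(np.linalg.norm(L,axis=-1)<190)
print('blue',np.percentile(L[m],[0.5,1,50,99,99.5],axis=0).round(1))
m=(h[...,1]<75)&(h[...,2]>110)&(abs(L[...,2]-8)<14)&(np.linalg.norm(L,axis=-1)<150)
print('white',m.sum(),np.percentile(L[m],[0.5,1,50,99,99.5],axis=0).round(1))
"
```

```text
t 6.1 dp [-10.  -13.1  -4. ] w [-0.8  -0.54  0.22] |w| 1.0 gap 6.8 F [6.  8.1 3.2] q [-0.859  0.579  1.384  0.678  1.445  1.133] local [-92.4 -37.   31.2]
blue [[-156.2  -75.4   26.7]
 [-133.1  -75.3   26.7]
 [ -97.7  -34.1   32.1]
 [ -31.9   69.4   42.1]
 [ -19.1   70.    42.6]]
white 4453 [[-133.8  -74.3   -2. ]
 [-132.9  -74.3   -1.9]
 [ -72.8  -45.8    7.6]
 [  71.5   -8.9   21.6]
 [  72.9    7.1   21.8]]
```

Request:
jog_arm([
  [[3, 5, 10, -0.8, -0.5, 0.2], [0, 0, 7, 0, 0, 0], [0, 0, 0, 0, 0, 0]],
])

```text
clock: 6.45
eef_pos: [531.5, -310.4, 194.0]
eef_rot: [-3.139, 0.871, 0.98]
wrist_force: [0.2, -0.1, -2.4]
finger_gap: 5.7
```

```bash
cat > hand.py <<'E'
from log import *
def look(S,col='blue',f='wl.png'):
    im,d,P=grab('wrist',f); s=manip.read_state(); W=world(d,P); Lt=(W-s['eef_pos'])@Rcur(s)
    h=cv2.cvtColor(im,cv2.COLOR_BGR2HSV).astype(int)
    m=(h[...,0]>105)&(h[...,0]<125)&(h[...,1]>120) if col=='blue' else (h[...,1]<75)&(h[...,2]>110)
    m&=(abs(Lt[...,2])<14)&(Lt[...,0]<190)&(Lt[...,0]>-25)&(d>0)
    T=Lt[m]; print(col,'in tool',len(T),np.percentile(T,[1,50,99],axis=0).round(1).tolist())
    b=[]
    for x0 in range(-20,170,20):   # z of seen points against x
        k=T[(T[:,0]>=x0)&(T[:,0]<x0+20)]
        if len(k)>30: b.append((x0,*np.percentile(k[:,2],[3,97]).round(1)))
    print(b)
if __name__=='__main__':
    todo(ST,-100,-36,16); look(ST)
E
python3 hand.py
```

```text
t 6.45 dp [-13.3 -19.7 -22.1] w [-0.12 -0.02 -0.03] |w| 0.1 gap 5.7 F [ 0.2 -0.1 -2.4] q [-0.848  0.549  1.383  0.678  1.453  1.148] local [-101.7  -36.    48.4]
blue in tool 1683 [[-20.1, -107.0, -9.3], [-11.9, 0.0, 0.1], [51.2, 38.6, 3.1]]
[(-20, np.float64(-2.3), np.float64(3.0)), (0, np.float64(-3.2), np.float64(2.3)), (20, np.float64(-9.2), np.float64(2.9)), (40, np.float64(-8.1), np.float64(2.1))]
```

```bash
cat > sidep.py <<'E'
from log import *
def plane(col,cams=('side','top')):
    s=manip.read_state(); Rm=Rcur(s)
    for c in cams:
        im,d,P=grab(c,f'sp_{c}.png'); W=world(d,P); Lt=(W-s['eef_pos'])@Rm
        h=cv2.cvtColor(im,cv2.COLOR_BGR2HSV).astype(int)
        m=(h[...,0]>105)&(h[...,0]<125)&(h[...,1]>120) if col=='blue' else (h[...,1]<75)&(h[...,2]>110)
        m&=(abs(Lt[...,2])<40)&(Lt[...,0]<195)&(Lt[...,0]>-25)&(abs(Lt[...,1])<125)&(d>0)
        T=Lt[m]
        n,cc,k,sd=fitplane(T); n=n*np.sign(n[2])
        print(col,c,len(T),k,'normal in tool deg',np.degrees(n[:2]).round(1),'plane z at tcp',(cc@n/n[2]).round(1),'sd',sd.round(2),'ext',np.percentile(T,[.5,99.5],axis=0).round(1).tolist())
if __name__=='__main__':
    plane('blue')
E
python3 sidep.py
```

```text
blue side 1458 992 normal in tool deg [0.4 0.1] plane z at tcp -10.3 sd 1.23 ext [[-14.7, -110.9, -15.5], [169.5, 35.9, 0.0]]
blue top 2395 1472 normal in tool deg [0.7 0.1] plane z at tcp -10.5 sd 1.25 ext [[-18.1, -108.7, -17.0], [168.8, 34.3, 4.3]]
```

Request:
jog_arm([
  [[-3, -4.5, -4.5, 0, 0, 0], [-3, -4.5, -4.5, 0, 0, 0], [-2.5, -4, -4, 0, 0, 0], [-1, -1.5, -1.5, 0, 0, 0], [0, 0, 0, 0, 0, 0]],
])

```text
clock: 7.1
eef_pos: [520.0, -326.8, 175.1]
eef_rot: [-3.133, 0.871, 0.983]
wrist_force: [1.0, -0.1, -1.1]
finger_gap: 6.1
```

```bash
python3 -c "
from log import *
todo(ST,-99,-36,16)"
```

```text
t 7.1 dp [-1.4 -2.7 -4. ] w [-0.28 -0.2   0.06] |w| 0.3 gap 6.1 F [ 1.  -0.1 -1.1] q [-0.879  0.579  1.384  0.671  1.449  1.11 ] local [-100.1  -35.6   20.9]
```

Request:
jog_arm([
  [[0.7, 1, -0.6, -0.2, -0.2, 0], [0.5, 0.8, -1, 0, 0, 0], [0, 0, 0, 0, 0, 0]],
])

```text
clock: 7.4
eef_pos: [520.9, -326.3, 175.3]
eef_rot: [3.138, 0.873, 0.973]
wrist_force: [-0.4, -0.4, -1.6]
finger_gap: 5.9
```

```bash
cat > st.py <<'E'
from log import *
import sys
todo(ST if sys.argv[1]=='s' else RK,*map(float,sys.argv[2:5]),*(map(int,sys.argv[5:6])))
s=manip.read_state(); F=frame((ST if sys.argv[1]=='s' else RK)['psi']); print('F d,y,n',(s['wrist_force']@F).round(1),'M',(s['moment']@F).round(2))
E
python3 st.py s -99 -36 16
```

```text
t 7.4 dp [-2.3 -3.2 -4.1] w [0.1  0.1  0.09] |w| 0.2 gap 5.9 F [-0.4 -0.4 -1.6] q [-0.877  0.575  1.388  0.672  1.441  1.106] local [-99.7 -36.1  21.7]
F d,y,n [ 0.8  0.1 -1.5] M [-0.03  0.56  0.15]
```

Request:
jog_arm([
  [[0.7, 1.1, -2, 0, 0, 0], [0.7, 1.1, -2, 0, 0, 0], [0.3, 0.5, -0.8, 0, 0, 0]],
])

```text
clock: 7.7
eef_pos: [522.5, -326.6, 175.2]
eef_rot: [3.125, 0.876, 0.961]
wrist_force: [-3.3, -0.7, 0.7]
finger_gap: 6.0
```

```bash
python3 st.py s -99 -36 16
```

```text
t 7.7 dp [-3.9 -3.  -4.1] w [0.51 0.41 0.18] |w| 0.7 gap 6.0 F [-3.3 -0.7  0.7] q [-0.876  0.573  1.39   0.674  1.432  1.103] local [-99.2 -37.6  22.2]
F d,y,n [-2.1  2.3 -1.4] M [-0.    0.67  0.97]
```

Request:
jog_arm([
  [[-1.5, -0.5, -1.5, 0.5, 0.4, 0.2], [-1, -1, -1.5, 0, 0, 0], [-0.8, -1, -1.5, 0, 0, 0], [0, 0, 0, 0, 0, 0]],
])

```text
clock: 8.1
eef_pos: [520.2, -328.9, 172.6]
eef_rot: [3.136, 0.87, 0.974]
wrist_force: [-1.9, -1.0, 1.8]
finger_gap: 5.6
```

```bash
python3 st.py s -99 -36 16;python3 hand.py; python3 sidep.py
```

```text
t 8.1 dp [-1.6 -0.6 -1.5] w [-0.02  0.26 -0.04] |w| 0.3 gap 5.6 F [-1.9 -1.   1.8] q [-0.882  0.582  1.385  0.674  1.442  1.098] local [-99.2 -37.   18.1]
F d,y,n [-2.6  1.  -0.3] M [-0.04  0.11  0.2 ]
t 8.1 dp [-2.  -1.2 -0.8] w [-0.02  0.26 -0.04] |w| 0.3 gap 5.6 F [-1.9 -1.   1.8] q [-0.882  0.582  1.385  0.674  1.442  1.098] local [-99.2 -37.   18.1]
blue in tool 1354 [[-20.0, -107.7, -8.4], [-17.4, -11.1, -0.2], [27.2, 37.8, 3.4]]
[(-20, np.float64(-2.1), np.float64(3.3)), (0, np.float64(-3.0), np.float64(-0.7)), (20, np.float64(-7.9), np.float64(3.2))]
blue side 1434 969 normal in tool deg [0.4 0.4] plane z at tcp -10.6 sd 1.21 ext [[-15.1, -111.7, -15.9], [168.5, 33.7, -0.5]]
blue top 2383 1463 normal in tool deg [0.8 0.1] plane z at tcp -10.9 sd 1.27 ext [[-17.8, -109.8, -17.6], [168.1, 33.5, 3.0]]
```

Request:
jog_arm([
  [[-0.6, -0.9, -1.2, 0, 0.2, 0], [-0.6, -1, -1.2, 0, 0, 0], [-0.4, -0.6, -0.8, 0, 0, 0], [0, 0, 0, 0, 0, 0]],
])

```text
clock: 8.65
eef_pos: [519.4, -331.1, 170.8]
eef_rot: [3.138, 0.87, 0.976]
wrist_force: [-0.8, -0.4, 3.7]
finger_gap: 5.7
```

```bash
python3 st.py s -99 -36 15
```

```text
t 8.65 dp [-1.2  0.9 -0.3] w [-0.06  0.2  -0.07] |w| 0.2 gap 5.7 F [-0.8 -0.4  3.7] q [-0.885  0.587  1.382  0.673  1.444  1.095] local [-99.3 -37.5  15.1]
F d,y,n [-3.3  0.5  1.8] M [-0.14 -0.29  0.16]
```

Request:
jog_arm([
  [[-0.6, -0.6, -0.8, 0, 0.1, 0], [-0.4, -0.6, -0.6, 0, 0, 0], [0, 0, 0, 0, 0, 0]],
])

```text
clock: 8.95
eef_pos: [519.2, -331.4, 170.5]
eef_rot: [3.139, 0.869, 0.978]
wrist_force: [-3.3, -1.9, 3.1]
finger_gap: 5.7
```

```bash
python3 st.py s -99 -36 15; python3 sidep.py
python3 - <<'E'
import cv2,numpy as np
a=cv2.imread('pics/sp_side.png')[110:230,300:440];b=cv2.imread('pics/sp_top.png')[140:260,360:500]
cv2.imwrite('pics/v1.png',np.hstack([cv2.resize(i,(400,343),interpolation=2) for i in(a,b)]))
E
```

```text
t 8.95 dp [-1.   1.3  0. ] w [-0.13  0.21 -0.13] |w| 0.3 gap 5.7 F [-3.3 -1.9  3.1] q [-0.885  0.589  1.381  0.673  1.446  1.093] local [-99.3 -37.6  14.6]
F d,y,n [-4.6  1.7 -0.7] M [-0.01  0.36 -0.06]
blue side 1424 933 normal in tool deg [0.4 0.2] plane z at tcp -10.1 sd 1.23 ext [[-15.1, -111.2, -15.9], [168.3, 34.7, 0.5]]
blue top 2374 1494 normal in tool deg [ 0.8 -0.1] plane z at tcp -10.7 sd 1.29 ext [[-18.5, -109.8, -17.8], [167.5, 33.2, 2.0]]
```

View pics/v1.png

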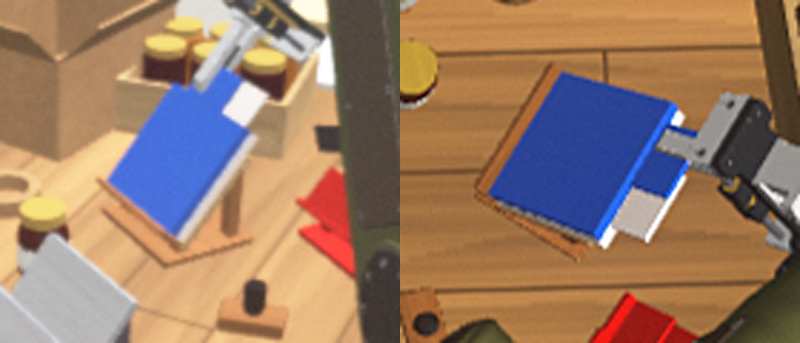

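Request:
jog_arm([
  [[-0.6, -0.9, -0.9, 0, 0.2, 0], [-0.6, -0.9, -0.9, 0, 0, 0], [0, 0, 0, 0, 0, 0]],
])

```text
clock: 9.35
eef_pos: [519.3, -331.6, 170.4]
eef_rot: [-3.142, 0.867, 0.981]
wrist_force: [-2.6, -3.0, 1.2]
finger_gap: 5.7
```

```bash
python3 st.py s -99 -36 15
cat > gap.py <<'E'
from log import *
# n-extent of blue and white pixels in a slab seen by wrist cam (tab-end region)
im,d,P=grab('wrist','wg.png'); W=world(d,P); L=(W-ST['o'])@frame(ST['psi'])
h=cv2.cvtColor(im,cv2.COLOR_BGR2HSV).astype(int)
B=(h[...,0]>105)&(h[...,0]<125)&(h[...,1]>120); Wt=(h[...,1]<75)&(h[...,2]>110)
for nm,m in(('blue',B),('white',Wt)):
    for a,b in((-122,-112),(-80,-70)):
        k=m&(d>0)&(L[...,0]>a)&(L[...,0]<b)&(abs(L[...,1])<78)&(abs(L[...,2]-10)<25)
        if k.sum()>20: print(nm,a,k.sum(),np.percentile(L[k],[2,50,98],axis=0).round(1).tolist())
E
python3 gap.py
```

```text
t 9.35 dp [-1.1  1.5  0.1] w [-0.29  0.2  -0.22] |w| 0.4 gap 5.7 F [-2.6 -3.   1.2] q [-0.886  0.591  1.378  0.674  1.449  1.093] local [-99.3 -37.8  14.5]
F d,y,n [-3.4  0.5 -2.3] M [ 0.04  0.71 -0.42]
blue -122 720 [[-119.1, -58.1, 11.0], [-117.9, -35.9, 12.9], [-114.1, 10.1, 16.3]]
blue -80 500 [[-75.5, -75.5, 11.2], [-74.0, 57.6, 17.3], [-72.1, 69.3, 23.7]]
white -122 700 [[-121.6, -46.8, -0.3], [-117.9, -46.0, 8.9], [-112.4, 32.9, 28.0]]
white -80 1240 [[-74.3, -74.0, -1.9], [-72.9, -59.3, 4.5], [-71.5, -40.6, 11.4]]
```

Request:
jog_arm([
  [[0, 0, 0, 0, 0, 0], [0, 0, 0, 0, 0, 0], [0, 0, 0, 0, 0, 0], [0, 0, 0, 0, 0, 0], [0, 0, 0, 0, 0, 0]],
], gripper=0.1)

```text
clock: 9.9
eef_pos: [518.6, -331.4, 168.4]
eef_rot: [-3.136, 0.867, 0.985]
wrist_force: [0.4, 0.0, -0.8]
finger_gap: 42.3
```

Request:
jog_arm([
  [[-4, 2, -2, 0, 0, -0.2], [-10, 6, 0, 0, 0, 0], [-10, 6, 0, 0, 0, 0], [-6, 4, 0, 0, 0, 0], [0, 0, 0, 0, 0, 0]],
])

```text
clock: 10.4
eef_pos: [486.7, -312.1, 165.3]
eef_rot: [-3.135, 0.867, 0.983]
wrist_force: [-0.5, -0.1, -0.5]
finger_gap: 51.8
```

```bash
python3 st.py s -99 -1.5 12; python3 gap.py
```

```text
t 10.4 dp [ 1.6 -0.6  3.3] w [-0.4  -0.05  0.01] |w| 0.4 gap 51.8 F [-0.5 -0.1 -0.5] q [-0.907  0.522  1.499  0.67   1.421  1.051] local [-96.8   0.2   9.6]
F d,y,n [ 0.2  0.4 -0.6] M [0.02 0.23 0.07]
blue -122 1101 [[-119.0, -56.0, 11.0], [-117.8, -17.5, 12.7], [-116.2, 11.9, 16.6]]
blue -80 835 [[-74.4, -53.0, 11.9], [-73.2, 39.1, 19.8], [-72.0, 56.5, 23.6]]
white -122 1236 [[-119.1, -16.5, 4.7], [-117.8, 3.6, 7.6], [-114.1, 51.5, 10.8]]
white -80 3595 [[-74.5, -73.1, -2.0], [-73.0, -34.0, 2.7], [-71.7, 51.6, 10.8]]
```

Request:
jog_arm([
  [[1.3, -1, 2.8, -0.4, 0, 0], [0, 0, 0, 0, 0, 0], [0, 0, 0, 0, 0, 0], [0, 0, 0, 0, 0, 0], [0, 0, 0, 0, 0, 0]],
], gripper=-1, squeeze=60)

```text
clock: 10.95
eef_pos: [489.3, -314.0, 168.5]
eef_rot: [3.141, 0.874, 0.977]
wrist_force: [0.3, 0.1, -0.0]
finger_gap: 15.0
```

```bash
python3 st.py s -99 -1.5 11
```

```text
t 10.95 dp [-1.5  0.6 -0.6] w [ 0.08 -0.01  0.  ] |w| 0.1 gap 15.0 F [ 0.3  0.1 -0. ] q [-0.904  0.521  1.49   0.666  1.421  1.057] local [-99.2  -3.   11.6]
F d,y,n [ 0.2 -0.2  0.2] M [0.05 0.29 0.04]
```

Request:
jog_arm([
  [[-1, 0.5, -0.4, 0, 0, 0], [0, 0, 0, 0, 0, 0], [0, 0, 0, 0, 0, 0]],
])

```text
clock: 11.25
eef_pos: [488.8, -313.6, 168.5]
eef_rot: [3.138, 0.873, 0.974]
wrist_force: [2.2, -0.4, 1.0]
finger_gap: 11.9
```

```bash
python3 st.py s -99 -1.5 11
cat > fk.py <<'E'
from tgt import *
import json
from scipy.optimize import least_squares
L=json.load(open('log.json'))
Rz=lambda a:R.from_euler('z',a).as_matrix(); Ry=lambda a:R.from_euler('y',a).as_matrix(); Rx=lambda a:R.from_euler('x',a).as_matrix()
def fk(q,k,sg=(1,1)):
    h,a1,b,L2,a3,L3,L6=k[:7]
    A=Rz(q[0]); p=A@[a1,b,h]; 
    B=A@Ry(q[1]); p=p+B@[0,0,L2]
    C=B@Ry(q[2]); p=p+C@[a3,0,L3]    # forearm along its z
    D=C@Rz(sg[0]*q[3])@Ry(q[4])@Rz(sg[1]*q[5]); p=p+D@[0,0,L6]
    return p,D@np.array([[0,0,1],[0,1,0],[1,0,0]])*[1,-1,1] if 0 else (p,D)[1]
def run(q,k,sg):
    h,a1,b,L2,a3,L3,L6=k
    A=Rz(q[0]); B=A@Ry(q[1]); C=B@Ry(q[2]); D=C@Rz(sg[0]*q[3])@Ry(q[4])@Rz(sg[1]*q[5])
    p=A@[a1,b,h]+B@[0,0,L2]+C@[a3,0,L3]+D@[0,0,L6]
    return p,D
if __name__=='__main__':
    for sg in((1,1),(1,-1),(-1,1),(-1,-1)):
        Ds=[run(l[0],np.zeros(7),sg)[1] for l in L]; Rs=[R.from_euler('xyz',l[2]).as_matrix() for l in L]
        E=[D.T@Rm for D,Rm in zip(Ds,Rs)]; M=R.from_matrix(E).mean().as_matrix()
        e=np.degrees([np.linalg.norm(R.from_matrix(M.T@x).as_rotvec()) for x in E]).max()
        if e<3:
            r=least_squares(lambda k:np.concatenate([run(l[0],k,sg)[0]-l[1] for l in L]),[300,50,36,350,0,350,250])
            print(sg,e.round(2),M.round(2).tolist(),r.x.round(1),abs(r.fun).max().round(2))
E
python3 fk.py
```

```text
t 11.25 dp [-0.9  0.2 -0.6] w [0.1  0.09 0.03] |w| 0.1 gap 11.9 F [ 2.2 -0.4  1. ] q [-0.905  0.519  1.493  0.668  1.419  1.055] local [-99.3  -2.4  11.6]
F d,y,n [-0.2 -2.   1.3] M [-0.02  0.02 -0.17]
(1, 1) 0.0 [[0.0, 0.0, -1.0], [0.0, 1.0, 0.0], [1.0, -0.0, 0.0]] [221.2   0.   36.6 424.2  40.9 447.5 251.6] 0.0
```

```bash
cat > ik.py <<'E'
from fk import *
K=[221.2,0,36.6,424.2,40.9,447.5,251.6]; K[:]=list(least_squares(lambda k:np.concatenate([run(l[0],k,(1,1))[0]-l[1] for l in L]),K).x)
M=np.array([[0,0,-1],[0,1,0],[1,0,0.]])
lo=np.array([-3.03,-.79,.23,-1.04,0,-2.55]);hi=np.array([3.03,2.21,2.52,4.18,3.07,2.55])
def ik(p,Rm,q0):
    def f(q):
        x,D=run(q,K,(1,1)); return np.concatenate([(x-p)/100,R.from_matrix(D@M@Rm.T).as_rotvec()])
    r=least_squares(f,np.clip(q0,lo+1e-6,hi-1e-6),bounds=(lo,hi)); return r.x,np.abs(r.fun).max()
E
python3 - <<'E'
from ik import *
s=manip.read_state(); q=np.array(s['joints']); F=frame(ST['psi'])
p0=s['eef_pos'];R0=F*[1,-1,-1]
def go(name,p,Rm):
    global q; q,e=ik(p,Rm,q); print(name,np.round(p),q.round(2),'err',round(e,4),'margin',np.minimum(q-lo,hi-q).min().round(2))
pl=p0+F@[-3,0,50]; go('lift',pl,R0)
pu=np.array([480,-330,400.]); go('up',pu,R0)
for a in(20,40):
    Rm=R.from_rotvec(np.radians(a)*F[:,1]).as_matrix()@R0; go(f'tilt{a}',pu,Rm)
for a in(60,120,180):
    Rs=R.from_rotvec([0,0,np.radians(a)]).as_matrix()@Rm; go(f'spin{a}',pu,Rs)
for a in(20,40):
    go(f'back{a}',pu,R.from_rotvec(-np.radians(a)*F[:,1]).as_matrix()@Rs)
go('over',pl,F); go('bed',p0,F); go('white y-35',pose(ST,-99,-37,15,1)[0],F); go('white up',pose(ST,-99,-37,75,1)[0],F)
G=frame(RK['psi'])
go('rack pre',pose(RK,-290,-35,20,1)[0],G); go('rack',pose(RK,-99,-35,3,1)[0],G)
E
```

```text
lift [ 509. -283.  203.] [-0.85  0.46  1.49  0.68  1.43  1.14] err 0.0 margin 1.03
up [ 480. -330.  400.] [-0.93  0.38  1.15  0.68  1.82  1.33] err 0.0 margin 0.92
tilt20 [ 480. -330.  400.] [-0.81  0.33  1.11  0.35  1.76  1.41] err 0.0 margin 0.88
tilt40 [ 480. -330.  400.] [-0.67  0.32  1.1   0.    1.72  1.5 ] err 0.0 margin 0.87
spin60 [ 480. -330.  400.] [-0.67  0.32  1.1   0.    1.72  0.45] err 0.0 margin 0.87
spin120 [ 480. -330.  400.] [-0.67  0.32  1.1   0.    1.72 -0.6 ] err 0.0 margin 0.87
spin180 [ 480. -330.  400.] [-0.67  0.32  1.1  -0.    1.72 -1.64] err 0.0 margin 0.87
back20 [ 480. -330.  400.] [-0.81  0.33  1.11  0.35  1.76 -1.73] err 0.0 margin 0.82
back40 [ 480. -330.  400.] [-0.93  0.38  1.15  0.68  1.82 -1.81] err 0.0 margin 0.74
over [ 509. -283.  203.] [-0.85  0.46  1.49  0.68  1.43 -2.01] err 0.0 margin 0.54
bed [ 489. -314.  169.] [-0.9   0.52  1.49  0.67  1.42 -2.09] err 0.0 margin 0.46
white y-35 [ 519. -331.  170.] [-0.88  0.59  1.38  0.67  1.44 -2.04] err 0.0 margin 0.51
white up [ 545. -293.  209.] [-0.81  0.53  1.38  0.68  1.45 -1.95] err 0.0 margin 0.6
rack pre [ 452. -102.  320.] [-0.66  0.03  1.75  0.69  1.5  -1.81] err 0.0 margin 0.74
rack [507.  -7. 163.] [-0.41  0.23  1.92  0.81  1.07 -1.9 ] err 0.0 margin 0.6
```

Request:
jog_arm([
  [[0.3, 0.5, 3, 0, 0, 0], [0.8, 1.5, 4, 0, 0, 0], [3, 4.5, 5, 0, 0, 0], [4.5, 6.5, 6.5, 0, 0, 0], [4.5, 6.5, 6.5, 0, 0, 0]],
])

```text
clock: 11.75
eef_pos: [501.3, -292.8, 192.7]
eef_rot: [-3.137, 0.875, 0.98]
wrist_force: [-0.7, -0.2, -4.9]
finger_gap: 11.3
```

```bash
python3 st.py s -99 -1.5 60
python3 - <<'E'
from log import *
im,d,P=grab('wrist','wh.png'); s=manip.read_state(); W=world(d,P); Lt=(W-s['eef_pos'])@Rcur(s)
h=cv2.cvtColor(im,cv2.COLOR_BGR2HSV).astype(int)
B=(h[...,0]>105)&(h[...,0]<125)&(h[...,1]>120); Wt=(h[...,1]<75)&(h[...,2]>110)
for nm,m in(('blue',B),('white',Wt)):
  k=m&(d>0)&(abs(Lt[...,2])<22)&(Lt[...,0]>22)&(Lt[...,0]<32)&(abs(Lt[...,1])<80)
  print(nm,k.sum(),np.percentile(Lt[k],[2,50,98],axis=0).round(1).tolist())
E
```

```text
t 11.75 dp [ 7.6 10.5  6.7] w [ 0.01 -0.22  0.05] |w| 0.2 gap 11.3 F [-0.7 -0.2 -4.9] q [-0.865  0.479  1.492  0.673  1.432  1.114] local [-102.1   -1.1   45.8]
F d,y,n [ 3.4  0.4 -3.6] M [ 0.07  0.96 -0.01]
blue 412 [[24.8, -58.4, -10.4], [26.3, -46.4, -4.5], [28.4, 71.5, 1.5]]
white 2576 [[25.1, 4.6, 2.3], [26.5, 41.7, 9.3], [27.8, 69.9, 15.3]]
```

Request:
jog_arm([
  [[2, 2, 12, 0, 0, 0], [0, 0, 20, 0, 0, 0], [-4, -7, 28, 0, 0, 0], [-6, -10, 30, 0, 0, 0], [-6, -10, 30, 0, 0, 0]],
])

```text
clock: 12.3
eef_pos: [487.9, -313.6, 318.1]
eef_rot: [-3.13, 0.874, 0.991]
wrist_force: [0.1, -0.7, -3.4]
finger_gap: 11.6
```

Request:
jog_arm([
  [[-4, -7, 30, -2, 1.3, 0], [-2, -4, 28, -4, 2.7, 0], [0, 0, 15, -5, 3.4, 0], [0, 0, 5, -5, 3.4, 0], [0, 0, 0, -5, 3.4, 0]],
])

```text
clock: 12.8
eef_pos: [479.1, -326.6, 408.0]
eef_rot: [3.141, 1.332, 0.971]
wrist_force: [-0.2, -0.2, -4.1]
finger_gap: 11.7
```

```bash
cat > flip.py <<'E'
from tgt import *
F=frame(ST['psi']); s=manip.read_state(); Rm=Rcur(s)
for nm,T in(('down-',np.stack([[0,0,-1],-F[:,1],-np.array([np.cos(ST['psi']),np.sin(ST['psi']),0])],1)),('down+',np.stack([[0,0,-1],F[:,1],np.array([np.cos(ST['psi']),np.sin(ST['psi']),0])],1)),('bed+',F)):
    print(nm,np.degrees(R.from_matrix(T@Rm.T).as_rotvec()).round(1))
print(s['clock'],s['eef_pos'].round(1),s['joints'].round(2),s['finger_gap'].round(1),s['wrist_force'].round(1))
E
python3 flip.py
```

```text
down- [-11.3   7.7   0.4]
down+ [  12.    17.7 -178.3]
bed+ [  45.6   67.1 -160.3]Traceback (most recent call last):
  File "flip.py", line 5, in <module>
    print(s['clock'],s['eef_pos'].round(1),s['joints'].round(2),s['finger_gap'].round(1),s['wrist_force'].round(1))
                                                                ^^^^^^^^^^^^^^^^^^^^^
AttributeError: 'float' object has no attribute 'round'
```

Finish the tilt, then spin about the vertical.

Request:
jog_arm([
  [[0, 0, 0, -5, 3.4, 0], [0, 0, 0, -4.5, 3, 0], [0, 0, 0, -1.5, 1, 2], [0, 0, 0, 0, 0, 5], [0, 0, 0, 0, 0, 8]],
])

```text
clock: 13.3
eef_pos: [479.9, -322.2, 414.8]
eef_rot: [1.142, 1.562, -0.76]
wrist_force: [0.5, 0.5, -3.5]
finger_gap: 11.6
```

Request:
jog_arm([
  [[0, 0, 0, 0, 0, 8.5], [0, 0, 0, 0, 0, 8.5], [0, 0, 0, 0, 0, 8.5], [0, 0, 0, 0, 0, 8.5], [0, 0, 0, 0, 0, 8.5]],
])

```text
clock: 13.8
eef_pos: [479.7, -318.8, 419.1]
eef_rot: [1.461, 1.559, 0.311]
wrist_force: [-0.3, 0.8, -5.1]
finger_gap: 11.6
```

Request:
jog_arm([
  [[0, 0, 0, 0, 0, 8.5], [0, 0, 0, 0, 0, 8.5], [0, 0, 0, 0, 0, 8.5], [0, 0, 0, 0, 0, 8.5], [0, 0, 0, 0, 0, 8.5]],
])

```text
clock: 14.3
eef_pos: [479.2, -315.8, 423.4]
eef_rot: [1.429, 1.554, 1.029]
wrist_force: [-0.5, 0.3, -3.5]
finger_gap: 11.7
```

```bash
sed -i "s/s\['finger_gap'\].round(1)/s['finger_gap']/" flip.py; python3 flip.py
```

```text
down- [  -0.2    1.1 -101.1]
down+ [-1.  -0.2 78.9]
bed+ [ 11.3 -41.5  75.2]
14.3 [ 479.2 -315.8  423.4] [-0.65  0.3   1.07  0.02  1.77 -0.25] 11.723393039782536 [-0.5  0.3 -3.5]
```

Request:
jog_arm([
  [[0, 0, 0, 0, 0, 8.5], [0, 0, 0, 0, 0, 8.5], [0, 0, 0, 0, 0, 8.5], [0, 0, 0, 0, 0, 8.5], [0, 0, 0, 0, 0, 8.5]],
])

```text
clock: 14.8
eef_pos: [478.8, -312.8, 427.6]
eef_rot: [1.258, 1.55, 1.607]
wrist_force: [0.3, 0.3, -3.5]
finger_gap: 11.9
```

Request:
jog_arm([
  [[0, 0, 0, 0, 0, 8.5], [0, 0, 0, 0, 0, 8.5], [0, 0, 0, 0, 0, 8], [0, 0, 0, 0, 0, 5], [0, 0, 0, 0, 0, 1]],
])

```text
clock: 15.3
eef_pos: [478.3, -309.8, 431.7]
eef_rot: [1.049, 1.549, 1.957]
wrist_force: [0.5, -0.3, -4.3]
finger_gap: 11.6
```

```bash
python3 flip.py
```

```text
down- [  -0.8    1.7 -176. ]
down+ [-1.1 -0.5  4. ]
bed+ [ 31.3 -24.    3.5]
15.3 [ 478.3 -309.8  431.7] [-0.64  0.31  1.05  0.01  1.81 -1.55] 11.606741324203078 [ 0.5 -0.3 -4.3]
```

Request:
jog_arm([
  [[0, 0, -5, 2.5, -1.7, 0], [0, 0, -10, 5, -3.4, 0], [0, 0, -10, 5, -3.4, 0], [0, 0, -10, 5, -3.4, 0], [0, 0, -10, 5, -3.4, 0]],
])

```text
clock: 15.8
eef_pos: [479.5, -306.5, 391.5]
eef_rot: [0.091, 1.068, 0.995]
wrist_force: [0.7, 0.3, -5.1]
finger_gap: 11.6
```

```bash
python3 st.py s -102 -1.5 90 1
```

```text
t 15.8 dp [  41.1   41.6 -170.5] w [ 7.68 -8.62  3.29] |w| 12.0 gap 11.6 F [ 0.7  0.3 -5.1] q [-0.842  0.313  1.195  0.493  1.754 -1.685] local [-269.6    9.3  155.5]
F d,y,n [ 4.3 -0.4 -2.8] M [-0.07  0.69 -0.13]
```

Request:
jog_arm([
  [[8, 8, -30, 2.5, -2.8, 1], [8, 8, -35, 2.5, -2.8, 1.1], [9, 9, -40, 2, -2.3, 0.9], [8, 8, -35, 0.7, -0.7, 0.3], [4, 4, -15, 0, 0, 0]],
])

```text
clock: 16.3
eef_pos: [515.4, -269.8, 234.0]
eef_rot: [0.006, 0.863, 0.967]
wrist_force: [-0.5, 0.9, -3.7]
finger_gap: 11.5
```

Request:
jog_arm([
  [[0, 0, 0, 0, 0, 0], [0, 0, 0, 0, 0, 0]],
])

```text
clock: 16.5
eef_pos: [515.3, -269.1, 233.2]
eef_rot: [0.013, 0.863, 0.972]
wrist_force: [-0.4, 0.0, -3.8]
finger_gap: 11.7
```

```bash
python3 st.py s -102 -1.5 60 1
cat > pair.py <<'E'
from log import *
im,d,P=grab('wrist','wh.png'); s=manip.read_state(); W=world(d,P); Lt=(W-s['eef_pos'])@Rcur(s)
h=cv2.cvtColor(im,cv2.COLOR_BGR2HSV).astype(int)
B=(h[...,0]>105)&(h[...,0]<125)&(h[...,1]>120); Wt=(h[...,1]<75)&(h[...,2]>110)
for nm,m in(('blue',B),('white',Wt)):
  k=m&(d>0)&(abs(Lt[...,2])<22)&(Lt[...,0]>22)&(Lt[...,0]<32)&(abs(Lt[...,1])<80)
  if k.sum(): print(nm,k.sum(),np.percentile(Lt[k],[2,50,98],axis=0).round(1).tolist())
E
python3 pair.py; python3 -c "
from sidep import *
plane('white')"
```

```text
t 16.5 dp [ -7.5 -14.8 -31.5] w [-0.74 -0.1   0.92] |w| 1.2 gap 11.7 F [-0.4  0.  -3.8] q [-0.825  0.422  1.479  0.691  1.462 -1.941] local [-115.5    0.6   92.9]
F d,y,n [ 2.8  0.3 -2.6] M [-0.05  0.93 -0.06]
blue 202 [[23.3, -54.9, -13.4], [26.3, 19.5, -8.3], [28.5, 74.0, -1.2]]
white 2549 [[24.9, -39.1, -0.6], [26.3, 44.1, 6.3], [27.6, 72.4, 12.3]]
white side 1695 1116 normal in tool deg [-0.3  0.2] plane z at tcp 13.2 sd 1.21 ext [[-22.1, -71.9, -11.2], [171.9, 77.2, 20.3]]
white top 2614 1636 normal in tool deg [-0.2  0.1] plane z at tcp 14.5 sd 1.22 ext [[-19.0, -70.5, 0.9], [170.0, 74.1, 21.7]]
```

Request:
jog_arm([
  [[-3, -6, -10, -0.7, -0.1, 0.9], [-6, -10, -12, 0, 0, 0], [-6, -10, -12, 0, 0, 0], [-4, -6, -8, 0, 0, 0], [0, 0, 0, 0, 0, 0]],
])

```text
clock: 17.15
eef_pos: [495.0, -305.2, 192.6]
eef_rot: [-0.01, 0.874, 0.967]
wrist_force: [0.9, 0.6, -4.2]
finger_gap: 11.6
```

```bash
python3 st.py s -102 -1.5 20 1
```

```text
t 17.15 dp [ -4.4  -4.1 -16.6] w [0.26 0.28 0.14] |w| 0.4 gap 11.6 F [ 0.9  0.6 -4.2] q [-0.888  0.485  1.484  0.671  1.44  -2.049] local [-111.    -2.8   35.2]
F d,y,n [ 3.9 -0.4 -1.9] M [-0.12  0.95 -0.08]
```

Request:
jog_arm([
  [[-2, -2, -5.5, 0.2, 0.3, 0.1], [-2, -2.2, -5.5, 0, 0, 0], [-1.5, -1.8, -4, 0, 0, 0], [0, 0, 0, 0, 0, 0]],
])

```text
clock: 17.55
eef_pos: [489.3, -311.7, 176.7]
eef_rot: [0.0, 0.873, 0.976]
wrist_force: [0.2, -0.0, -4.0]
finger_gap: 11.8
```

```bash
python3 st.py s -100 -1.5 13 1
```

```text
t 17.55 dp [-0.9 -1.  -6.8] w [ 0.03 -0.02  0.07] |w| 0.1 gap 11.8 F [ 0.2 -0.  -4. ] q [-0.902  0.508  1.489  0.666  1.43  -2.073] local [-104.4   -1.7   18.3]
F d,y,n [ 3.1 -0.2 -2.5] M [-0.07  0.94 -0.08]
```

Request:
jog_arm([
  [[-0.3, -0.4, -2, 0, 0, 0], [-0.3, -0.4, -2, 0, 0, 0], [-0.3, -0.4, -2, 0, 0, 0], [0, 0, 0, 0, 0, 0]],
])

```text
clock: 17.95
eef_pos: [488.7, -312.7, 170.7]
eef_rot: [-0.001, 0.873, 0.976]
wrist_force: [0.0, 0.4, -3.6]
finger_gap: 11.5
```

```bash
python3 st.py s -99 -1.5 12 1
```

```text
t 17.95 dp [-0.4 -0.  -2.2] w [0.06 0.02 0.04] |w| 0.1 gap 11.5 F [ 0.   0.4 -3.6] q [-0.904  0.515  1.493  0.667  1.422 -2.083] local [-100.5   -1.8   13.6]
F d,y,n [ 2.9  0.2 -2.1] M [-0.06  0.98 -0.05]
```

Request:
jog_arm([
  [[0, 0, -1.3, 0, 0, 0], [0.1, 0.1, -1.4, 0, 0, 0], [0, 0, -0.5, 0, 0, 0], [0, 0, 0, 0, 0, 0]],
])

```text
clock: 18.35
eef_pos: [488.9, -313.1, 169.3]
eef_rot: [-0.004, 0.873, 0.974]
wrist_force: [-1.5, 0.5, -1.8]
finger_gap: 11.4
```

```bash
python3 st.py s -99 -1.5 12 1; python3 gap.py
```

```text
t 18.35 dp [-0.6  0.3 -0.7] w [0.1  0.13 0.03] |w| 0.2 gap 11.4 F [-1.5  0.5 -1.8] q [-0.904  0.518  1.494  0.668  1.419 -2.086] local [-99.5  -2.2  12.5]
F d,y,n [ 1.1  1.5 -1.5] M [0.01 0.62 0.56]
blue -122 1131 [[-119.8, -13.9, 6.3], [-118.2, 12.8, 8.4], [-116.6, 53.2, 11.6]]
blue -80 436 [[-75.5, -58.0, -0.5], [-73.6, -45.4, 5.1], [-72.5, 71.7, 11.5]]
white -122 1629 [[-121.2, -53.8, -3.9], [-118.2, 3.1, 14.9], [-112.6, 39.0, 28.4]]
white -80 2582 [[-74.8, -12.8, 12.2], [-73.4, 41.6, 19.0], [-72.1, 70.1, 25.0]]
```

Request:
jog_arm([
  [[-0.3, -0.3, -1.5, 0, 0.1, 0], [-0.3, -0.2, -1.5, 0, 0, 0], [0, 0, -1, 0, 0, 0], [0, 0, 0, 0, 0, 0]],
])

```text
clock: 18.8
eef_pos: [489.1, -313.6, 168.8]
eef_rot: [-0.007, 0.87, 0.972]
wrist_force: [-3.7, 1.0, -1.8]
finger_gap: 11.7
```

```bash
python3 st.py s -99 -1.5 12 1; python3 gap.py
```

```text
t 18.8 dp [-0.8  0.8 -0.3] w [ 0.03  0.3  -0.02] |w| 0.3 gap 11.7 F [-3.7  1.  -1.8] q [-0.906  0.519  1.493  0.671  1.42  -2.09 ] local [-99.4  -2.6  12. ]
F d,y,n [ 0.5  3.6 -2.1] M [0.09 0.55 1.02]
blue -122 1150 [[-119.6, -14.5, 5.7], [-118.2, 12.7, 7.7], [-116.7, 52.8, 11.0]]
blue -80 454 [[-75.3, -58.8, -0.9], [-73.4, 4.5, 4.7], [-72.2, 71.2, 11.1]]
white -122 1633 [[-121.3, -53.9, -4.6], [-118.2, 2.9, 14.3], [-112.6, 38.8, 27.9]]
white -80 2590 [[-74.9, 4.3, 11.8], [-73.3, 41.3, 18.4], [-72.0, 69.7, 24.5]]
```

Request:
jog_arm([
  [[-0.3, 0, -0.8, 0.5, 0.8, 0.7], [-0.4, -0.4, -1, 0, 0, 0], [-0.2, -0.3, -0.8, 0, 0, 0], [0, 0, 0, 0, 0, 0]],
])

```text
clock: 19.25
eef_pos: [489.6, -314.4, 168.7]
eef_rot: [0.015, 0.869, 1.003]
wrist_force: [-2.5, -2.2, -1.1]
finger_gap: 11.8
```

```bash
python3 st.py s -99 -1.5 12 1; python3 gap.py
```

```text
t 19.25 dp [-1.3  1.6 -0.2] w [-0.48 -0.35 -0.83] |w| 1.0 gap 11.8 F [-2.5 -2.2 -1.1] q [-0.903  0.532  1.475  0.662  1.441 -2.085] local [-99.5  -3.5  11.7]
F d,y,n [-1.3  0.8 -3.2] M [-0.01  1.24 -0.17]
blue -122 1131 [[-120.0, -15.8, 5.3], [-118.5, 11.1, 7.4], [-117.1, 51.6, 10.7]]
blue -80 421 [[-75.3, -58.7, -1.3], [-73.4, -46.8, 4.5], [-72.1, 52.4, 10.9]]
white -122 1642 [[-121.3, -55.6, -4.8], [-118.2, 1.4, 14.0], [-112.7, 37.9, 27.5]]
white -80 2557 [[-75.4, -36.9, 11.5], [-73.9, 40.5, 18.0], [-72.5, 69.3, 24.1]]
```

Request:
jog_arm([
  [[-0.6, -0.9, -1, 0, 0, 0], [-0.6, -0.9, -1, 0, 0, 0], [-0.6, -0.9, -1, 0, 0, 0], [0, 0, 0, 0, 0, 0]],
])

```text
clock: 19.7
eef_pos: [489.6, -314.8, 168.7]
eef_rot: [0.014, 0.861, 1.006]
wrist_force: [-3.3, -3.0, 0.7]
finger_gap: 11.8
```

```bash
python3 st.py s -99 -1.5 12 1; python3 gap.py
```

```text
t 19.7 dp [-1.3  2.1 -0.1] w [-0.83 -0.09 -1.03] |w| 1.3 gap 11.8 F [-3.3 -3.   0.7] q [-0.906  0.536  1.472  0.667  1.447 -2.091] local [-99.7  -3.8  11.3]
F d,y,n [-3.3  1.  -2.8] M [ 0.09  1.2  -0.17]
blue -122 1114 [[-120.1, -16.1, 5.0], [-118.7, 10.3, 6.9], [-117.2, 51.2, 10.3]]
blue -80 438 [[-75.6, -58.9, -1.5], [-73.6, -46.4, 4.0], [-72.0, 52.1, 10.9]]
white -122 1654 [[-121.0, -55.9, -5.3], [-118.3, 0.9, 13.6], [-112.7, 37.4, 27.0]]
white -80 2563 [[-75.8, 5.1, 11.2], [-74.3, 40.8, 17.8], [-72.7, 69.1, 23.9]]
```

Request:
jog_arm([
  [[0, 0, 0, -0.4, 0.3, 0], [0, 0, 0, 0, 0, 0], [0, 0, 0, 0, 0, 0], [0, 0, 0, 0, 0, 0], [0, 0, 0, 0, 0, 0]],
], gripper=0.15)

```text
clock: 20.25
eef_pos: [489.9, -314.7, 167.7]
eef_rot: [0.017, 0.871, 1.009]
wrist_force: [0.3, -0.4, -0.2]
finger_gap: 48.2
```

Request:
jog_arm([
  [[0, 0, 0, 0, 0, 0], [0, 0, 0, 0, 0, 0], [0, 0, 0, 0, 0, 0]],
])

```text
clock: 20.55
eef_pos: [489.9, -314.7, 167.6]
eef_rot: [0.017, 0.871, 1.009]
wrist_force: [0.5, -0.0, 0.4]
finger_gap: 53.9
```

```bash
python3 st.py s -99 -36 15 1; python3 gap.py
python3 - <<'E'
from log import *
for c in('side','top'): grab(c,f'sp_{c}.png')
a=cv2.imread('pics/sp_side.png')[110:230,300:440];b=cv2.imread('pics/sp_top.png')[140:260,360:500]
cv2.imwrite('pics/v2.png',np.hstack([cv2.resize(i,(400,343),interpolation=2) for i in(a,b)]))
E
```

```text
t 20.55 dp [ 28.3 -15.4   2.9] w [-0.45 -0.47 -1.03] |w| 1.2 gap 53.9 F [ 0.5 -0.   0.4] q [-0.902  0.535  1.472  0.659  1.442 -2.086] local [-98.7  -3.9  10.8]
F d,y,n [-0.1 -0.5  0.4] M [-0.09  0.19 -0.13]
blue -122 1244 [[-119.2, -14.7, 4.7], [-118.0, 12.0, 7.0], [-116.6, 52.5, 10.3]]
blue -80 1202 [[-74.3, -57.8, -1.5], [-73.1, -26.8, 1.9], [-71.9, 48.1, 10.1]]
white -122 1271 [[-119.1, -54.7, 10.4], [-117.8, -6.9, 13.5], [-114.8, 42.0, 16.7]]
white -80 3362 [[-74.7, -52.6, 11.3], [-73.2, 31.4, 19.4], [-71.9, 70.0, 24.0]]
```

View pics/v2.png

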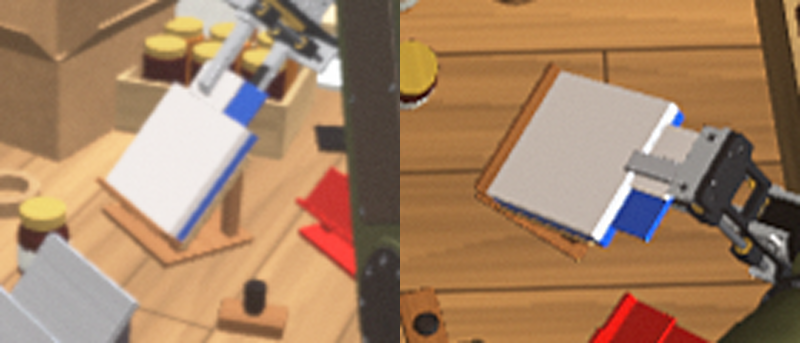

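Request:
jog_arm([
  [[7, -3, 1, 0, 0, 0], [9, -6, 1, 0, 0, 0], [8, -5, 0, 0, 0, 0], [3, -2, 0, 0, 0, 0], [0, 0, 0, 0, 0, 0]],
])

```text
clock: 21.2
eef_pos: [519.2, -331.8, 170.1]
eef_rot: [0.016, 0.871, 1.008]
wrist_force: [0.0, 0.7, 0.7]
finger_gap: 53.9
```

```bash
python3 st.py s -99 -36 13.7 1
```

```text
t 21.2 dp [-1.6  0.8 -0.4] w [-0.42 -0.45 -1.02] |w| 1.2 gap 53.9 F [0.  0.7 0.7] q [-0.883  0.599  1.364  0.662  1.465 -2.045] local [-99.2 -37.8  14.1]
F d,y,n [-0.1  0.3  0.9] M [-0.06  0.2  -0.11]
```

Request:
jog_arm([
  [[-1.2, 0.5, -0.4, 0, 0, 0], [0, 0, 0, 0, 0, 0], [0, 0, 0, 0, 0, 0], [0, 0, 0, 0, 0, 0], [0, 0, 0, 0, 0, 0]],
], gripper=-1, squeeze=45)

```text
clock: 21.7
eef_pos: [517.4, -330.9, 169.7]
eef_rot: [0.017, 0.871, 1.008]
wrist_force: [-0.0, -0.5, -0.2]
finger_gap: 17.6
```

Request:
jog_arm([
  [[0, 0, 0, 0, 0, 0], [0, 0, 0, 0, 0, 0], [0, 0, 0, 0, 0, 0], [0, 0, 0, 0, 0, 0]],
])

```text
clock: 22.1
eef_pos: [517.8, -330.2, 170.4]
eef_rot: [0.016, 0.869, 1.008]
wrist_force: [-0.4, -0.3, 1.0]
finger_gap: 5.7
```

```bash
python3 st.py s -99 -36 13.7 1; python3 gap.py
```

```text
t 22.1 dp [-0.2 -0.7 -0.8] w [-0.51 -0.39 -1.04] |w| 1.2 gap 5.7 F [-0.4 -0.3  1. ] q [-0.884  0.595  1.371  0.664  1.465 -2.048] local [-99.1 -35.7  14.7]
F d,y,n [-1.1  0.1  0.3] M [ 0.02  0.09 -0.11]
blue -122 1300 [[-119.1, -14.9, 5.2], [-117.9, 12.9, 7.4], [-116.4, 52.4, 10.8]]
blue -80 377 [[-74.4, -29.7, -1.5], [-73.1, -7.1, 1.9], [-71.8, 54.9, 2.6]]
white -122 2263 [[-121.2, -54.1, 1.5], [-117.9, -24.9, 14.3], [-112.9, 12.3, 26.8]]
white -80 3404 [[-74.7, -23.8, 11.5], [-73.2, 36.1, 19.0], [-71.8, 70.1, 24.1]]
```

Request:
jog_arm([
  [[0.8, 1.3, 1.3, 0, 0, 0], [1.7, 2.6, 2.6, 0, 0, 0], [2.1, 3.2, 3.2, 0, 0, 0], [3, 4.5, 4.5, 0, 0, 0], [4, 6.4, 6.4, 0, 0, 0]],
])

```text
clock: 22.65
eef_pos: [529.2, -312.2, 188.3]
eef_rot: [0.019, 0.871, 1.008]
wrist_force: [0.2, 0.0, -1.5]
finger_gap: 5.8
```

Request:
jog_arm([
  [[4, 6.4, 6.4, 0, 0, 0], [4, 6.4, 6.4, 0, 0, 0], [5, 8, 9, 0, 0, 0], [4, 6, 12, 0, 0, 0], [2, 3, 12, 0, 0, 0]],
])

```text
clock: 23.15
eef_pos: [550.5, -277.8, 238.2]
eef_rot: [0.02, 0.87, 1.011]
wrist_force: [0.2, -0.6, -1.4]
finger_gap: 5.7
```

```bash
python3 st.py s -99 -36 13.7 1; python3 gap.py; python3 -c "
from sidep import *
plane('white')"; python3 st.py r -300 -35 25 1
python3 - <<'E'
import cv2,numpy as np
a=cv2.imread('pics/wg.png')
b=cv2.imread('pics/sp_side.png')[110:230,300:440]
cv2.imwrite('pics/v3.png',np.hstack([cv2.resize(a,(480,300)),cv2.resize(b,(320,300),interpolation=2)]))
E
```

```text
t 23.15 dp [-32.9 -53.2 -68.5] w [-0.52 -0.52 -1.07] |w| 1.3 gap 5.7 F [ 0.2 -0.6 -1.4] q [-0.788  0.499  1.352  0.681  1.5   -1.904] local [-111.3  -33.5  105.6]
F d,y,n [ 0.8 -0.5 -1.1] M [-0.05  0.52 -0.15]
blue -122 1922 [[-119.0, -14.6, 5.6], [-117.0, 21.1, 10.8], [-112.2, 52.1, 11.9]]
blue -80 1933 [[-79.7, -73.2, -1.1], [-73.1, -6.1, 11.1], [-70.3, 69.2, 11.9]]
white -80 38 [[-72.2, -74.0, 11.2], [-70.5, 22.0, 11.6], [-70.0, 59.5, 12.1]]
white side 1707 1142 normal in tool deg [-0.3  0.1] plane z at tcp 10.5 sd 1.23 ext [[-22.6, -40.2, -2.6], [172.8, 108.1, 18.0]]
white top 2629 1651 normal in tool deg [-0.5  0.2] plane z at tcp 9.8 sd 1.24 ext [[-18.0, -37.9, -2.6], [170.9, 106.4, 18.0]]
t 23.3 dp [-99.6 174.4  93. ] w [-0.44 -0.47  2.95] |w| 3.0 gap 5.7 F [ 0.7 -0.8 -1.8] q [-0.79   0.5    1.352  0.681  1.499 -1.906] local [-293.9 -208.5 -112.3]
F d,y,n [ 1.1 -1.  -1.4] M [-0.13  0.51 -0.13]
```

View pics/v3.png

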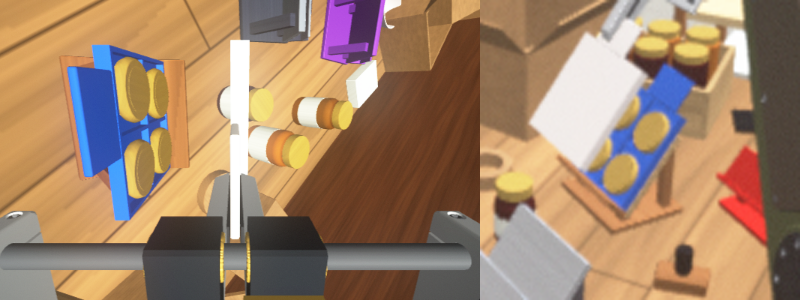

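Request:
jog_arm([
  [[0, 0, 25, 0, 0, 0], [-5, 5, 35, 0, 0, 0.3], [-15, 25, 25, 0, 0, 0.6], [-20, 35, 8, -0.2, -0.2, 0.8], [-20, 35, 0, -0.2, -0.2, 0.8]],
])

```text
clock: 23.8
eef_pos: [487.8, -179.7, 328.9]
eef_rot: [0.013, 0.872, 1.046]
wrist_force: [1.0, -0.5, -0.9]
finger_gap: 5.7
```

Request:
jog_arm([
  [[-18, 32, 0, 0, 0, 0.4], [-10, 20, 0, 0, 0, 0], [-5, 10, 0, 0, 0, 0], [0, 0, 0, 0, 0, 0]],
])

```text
clock: 24.2
eef_pos: [451.1, -113.7, 328.5]
eef_rot: [0.013, 0.873, 1.053]
wrist_force: [0.3, 0.0, -1.8]
finger_gap: 5.5
```

```bash
python3 st.py r -190 -35 9 1
```

```text
t 24.2 dp [ 28.7  60.1 -92.2] w [-0.23 -0.41  0.23] |w| 0.5 gap 5.5 F [ 0.3  0.  -1.8] q [-0.682  0.039  1.72   0.687  1.531 -1.804] local [-303.3  -40.2   17.4]
F d,y,n [ 1.5 -0.3 -1. ] M [-0.16  0.47 -0.1 ]
```

Run:
```python
from log import *
F=frame(RK['psi'])
for c in('top','side','wrist'):
    im,d,P=grab(c,f'r_{c}.png'); L=(world(d,P)-RK['o'])@F
    h=cv2.cvtColor(im,cv2.COLOR_BGR2HSV).astype(int)
    m=(d>0)&(h[...,1]<90)&(h[...,2]>60)&(abs(L[...,1])<100)
    for nm,(a,b),(n0,n1) in(('board',(-48,15),(-6,6)),('lip',(24,70),(22,33)),('lipzone',(24,70),(10,45))):
        k=m&(L[...,0]>a)&(L[...,0]<b)&(L[...,2]>n0)&(L[...,2]<n1)
        if k.sum()>30: print(c,nm,k.sum(),np.percentile(L[k],[1,3,50,97,99],axis=0).round(1).T.tolist())
```

```text
top board 743 [[-47.6, -47.0, -17.6, 13.0, 14.0], [-67.4, -64.6, 5.9, 75.0, 78.5], [-3.5, -2.2, 1.7, 4.9, 5.6]]
top lip 482 [[24.3, 25.2, 45.9, 68.1, 69.4], [-67.4, -64.7, 5.8, 75.7, 78.2], [25.0, 26.1, 29.7, 32.3, 32.7]]
top lipzone 504 [[24.3, 25.2, 46.2, 68.6, 69.8], [-67.4, -64.8, 5.7, 75.5, 78.1], [25.2, 26.2, 29.8, 33.4, 41.1]]
side board 881 [[-47.4, -46.2, -16.6, 13.3, 14.5], [-69.8, -65.7, 11.9, 78.4, 79.5], [-4.6, -2.8, 0.4, 3.2, 3.7]]
side lip 620 [[24.5, 25.7, 47.0, 68.4, 69.7], [-69.2, -65.0, 11.2, 77.1, 78.9], [25.2, 25.8, 28.5, 31.3, 31.9]]
side lipzone 620 [[24.5, 25.7, 47.0, 68.4, 69.7], [-69.2, -65.0, 11.2, 77.1, 78.9], [25.2, 25.8, 28.5, 31.3, 31.9]]
wrist board 228 [[-47.8, -47.8, -21.0, 11.1, 14.3], [-66.3, -60.9, 9.4, 72.6, 75.2], [-2.2, -1.1, -0.5, -0.3, -0.2]]
```

Request:
jog_arm([
  [[2, 12, -18, -0.2, -0.4, 0.2], [7, 17, -25, 0, 0, 0], [7, 17, -25, 0, 0, 0], [5, 11, -17, 0, 0, 0], [1, 3, -5, 0, 0, 0]],
])

```text
clock: 24.85
eef_pos: [476.9, -58.0, 234.1]
eef_rot: [0.002, 0.873, 1.042]
wrist_force: [-0.1, 0.0, -0.8]
finger_gap: 5.4
```

Request:
jog_arm([
  [[0, 0, 0, 0, 0, 0], [0, 0, 0, 0, 0, 0]],
])

```text
clock: 25.05
eef_pos: [477.5, -59.1, 233.9]
eef_rot: [0.004, 0.873, 1.044]
wrist_force: [-0.4, 0.8, -1.5]
finger_gap: 5.6
```

```bash
python3 st.py r -165 -29 8 1
```

```text
t 25.05 dp [  4.9  21.7 -17.4] w [-0.05 -0.16  0.38] |w| 0.4 gap 5.6 F [-0.4  0.8 -1.5] q [-0.548  0.113  1.868  0.736  1.273 -1.853] local [-192.   -35.6    2.9]
F d,y,n [ 1.4  0.8 -0.6] M [-0.07  0.49 -0.13]
```

Request:
jog_arm([
  [[-2, 7, 1, 0, -0.1, 0.3], [2, 5, -6, 0, 0, 0], [2.5, 5, -6, 0, 0, 0], [2, 4, -5, 0, 0, 0], [0, 0, 0, 0, 0, 0]],
])

```text
clock: 25.55
eef_pos: [482.9, -37.9, 218.6]
eef_rot: [-0.004, 0.872, 1.041]
wrist_force: [-0.6, -0.2, -0.9]
finger_gap: 6.2
```

```bash
python3 st.py r -120 -29 7 1; python3 -c "
from sidep import *
plane('white')"
```

```text
t 25.55 dp [ 13.6  25.  -37.2] w [0.05 0.13 0.17] |w| 0.2 gap 6.2 F [-0.6 -0.2 -0.9] q [-0.5    0.122  1.897  0.756  1.214 -1.854] local [-166.7  -29.7    9.1]
F d,y,n [ 0.3  0.4 -0.9] M [-0.08  0.47 -0.03]
white side 2929 1724 normal in tool deg [0.3 0.3] plane z at tcp 11.8 sd 1.15 ext [[-21.2, -40.2, -17.3], [194.5, 109.7, 20.8]]
white top 2352 1479 normal in tool deg [-0.6  0.1] plane z at tcp 11.2 sd 1.14 ext [[-18.0, -38.5, -9.4], [194.2, 107.6, 22.9]]
```

Request:
jog_arm([
  [[3, 5.5, -9, 0, 0.1, 0.1], [3.5, 6.3, -9, 0, 0, 0], [3.5, 6.3, -9, 0, 0, 0], [2.5, 4.8, -7, 0, 0, 0], [0, 0, 0, 0, 0, 0]],
])

```text
clock: 26.15
eef_pos: [496.3, -13.4, 181.8]
eef_rot: [-0.001, 0.874, 1.045]
wrist_force: [0.0, -1.1, -1.7]
finger_gap: 5.7
```

```bash
python3 st.py r -103 -29 4 1
```

```text
t 26.15 dp [  4.4   7.9 -15.3] w [0.07 0.02 0.09] |w| 0.1 gap 5.7 F [ 0.  -1.1 -1.7] q [-0.436  0.183  1.924  0.793  1.114 -1.876] local [-120.6  -29.2    6.9]
F d,y,n [ 0.7 -0.6 -1.8] M [-0.11  0.49 -0.14]
```

No contact; go on to the stop.

Request:
jog_arm([
  [[1.3, 2.4, -4.5, 0, 0, 0], [1.3, 2.3, -4.5, 0, 0, 0], [1.3, 2.3, -4, 0, 0, 0], [0.8, 1.2, -2.5, 0, 0, 0], [0, 0, 0, 0, 0, 0]],
])

```text
clock: 26.65
eef_pos: [501.6, -4.6, 165.1]
eef_rot: [-0.002, 0.873, 1.044]
wrist_force: [0.3, 0.3, -1.6]
finger_gap: 6.0
```

```bash
python3 st.py r -99 -29 2.3 1
```

```text
t 26.65 dp [-0.2  0.2 -2.7] w [0.08 0.04 0.08] |w| 0.1 gap 6.0 F [ 0.3  0.3 -1.6] q [-0.413  0.213  1.933  0.813  1.072 -1.893] local [-101.1  -29.3    4. ]
F d,y,n [ 1.5 -0.1 -0.8] M [-0.1   0.43 -0.07]
```

Request:
jog_arm([
  [[0, 0.1, -1.5, 0, 0, 0], [0.2, 0.4, -1.5, 0, 0, 0], [0.3, 0.5, -1.2, 0, 0, 0], [0, 0, 0, 0, 0, 0]],
])

```text
clock: 27.05
eef_pos: [503.9, -5.3, 163.7]
eef_rot: [-0.011, 0.871, 1.035]
wrist_force: [-1.3, 0.7, -0.5]
finger_gap: 5.8
```

```bash
python3 st.py r -98.6 -29 2.3 1
```

```text
t 27.05 dp [-2.4  1.1 -1.7] w [0.14 0.38 0.21] |w| 0.5 gap 5.8 F [-1.3  0.7 -0.5] q [-0.413  0.218  1.932  0.819  1.065 -1.9  ] local [-99.8 -31.6   3.5]
F d,y,n [ 0.4  1.4 -0.4] M [-0.07  0.42  0.38]
```

Request:
jog_arm([
  [[-1, 0.5, -1, 0.3, 0.7, 0.6], [-0.3, -0.2, -1.2, 0, 0, 0], [0.2, 0.3, -1, 0, 0, 0], [0, 0, 0, 0, 0, 0]],
])

```text
clock: 27.45
eef_pos: [503.1, -5.1, 162.2]
eef_rot: [0.008, 0.871, 1.062]
wrist_force: [-0.4, 1.0, -1.6]
finger_gap: 5.7
```

```bash
python3 st.py r -98.6 -29 2.3 1
python3 - <<'E'
from log import *
F=frame(RK['psi'])
im,d,P=grab('wrist','wr.png'); L=(world(d,P)-RK['o'])@F
h=cv2.cvtColor(im,cv2.COLOR_BGR2HSV).astype(int); m=(h[...,1]<40)&(h[...,2]>150)&(d>0)
for a,b in((-122,-112),(-78,-70)):
    k=m&(L[...,0]>a)&(L[...,0]<b)&(abs(L[...,1])<85)&(abs(L[...,2]-6)<16)
    print(a,k.sum(),np.percentile(L[k],[2,50,98],axis=0).round(1).tolist())
E
```

```text
t 27.45 dp [-1.6  0.9 -0.2] w [-0.22 -0.23 -0.46] |w| 0.6 gap 5.7 F [-0.4  1.  -1.6] q [-0.414  0.227  1.924  0.813  1.081 -1.901] local [-98.7 -30.9   2.4]
F d,y,n [ 1.6  0.8 -0.5] M [-0.05  0.39 -0.09]
-122 2095 [[-120.7, -49.1, -5.0], [-117.6, -17.8, 2.3], [-113.4, 17.4, 14.7]]
-78 3446 [[-74.3, -19.2, -0.9], [-73.0, 40.7, 6.7], [-71.7, 74.9, 11.9]]
```

Request:
jog_arm([
  [[0.3, 0.5, -1.5, 0, 0, 0], [0.3, 0.5, -1.2, 0, 0, 0], [0, 0, 0, 0, 0, 0]],
])

```text
clock: 27.8
eef_pos: [503.8, -5.5, 162.3]
eef_rot: [0.004, 0.87, 1.059]
wrist_force: [1.2, 1.3, -1.6]
finger_gap: 5.8
```

```bash
python3 st.py r -98.6 -29 2.3 1
```

```text
t 27.8 dp [-2.2  1.4 -0.3] w [-0.18 -0.05 -0.52] |w| 0.6 gap 5.8 F [ 1.2  1.3 -1.6] q [-0.415  0.228  1.924  0.815  1.08  -1.904] local [-98.9 -31.6   2.4]
F d,y,n [ 2.3 -0.4  0.3] M [ 0.02  0.25 -0.14]
```

Request:
jog_arm([
  [[0, 0, 0, 0, 0, 0], [0, 0, 0, 0, 0, 0], [0, 0, 0, 0, 0, 0], [0, 0, 0, 0, 0, 0], [0, 0, 0, 0, 0, 0]],
], gripper=0.3)

```text
clock: 28.3
eef_pos: [503.8, -5.2, 161.6]
eef_rot: [0.005, 0.87, 1.06]
wrist_force: [0.5, 0.1, 0.3]
finger_gap: 42.3
```

```bash
cat > wr.py <<'E'
from log import *
F=frame(RK['psi'])
im,d,P=grab('wrist','wr.png'); L=(world(d,P)-RK['o'])@F
h=cv2.cvtColor(im,cv2.COLOR_BGR2HSV).astype(int); m=(h[...,1]<40)&(h[...,2]>150)&(d>0)
for a,b in((-122,-112),(-78,-70)):
    k=m&(L[...,0]>a)&(L[...,0]<b)&(abs(L[...,1])<85)&(abs(L[...,2]-6)<16)
    print(a,k.sum(),np.percentile(L[k],[2,50,98],axis=0).round(1).tolist())
k=m&(abs(L[...,0]+73)<3)&(abs(L[...,1])<85)&(L[...,2]>2)&(L[...,2]<12)
print('yaw slope deg',np.degrees(np.polyfit(L[k][:,1],L[k][:,0],1)[0]).round(2))
E
python3 wr.py; python3 st.py r -98.6 -29 2.3 1
```

```text
-122 1811 [[-118.5, -50.1, -0.6], [-117.3, -14.1, 2.1], [-115.4, 17.0, 5.0]]
-78 4065 [[-73.9, -64.0, -0.7], [-72.5, 32.9, 7.5], [-71.1, 73.9, 12.0]]
yaw slope deg -0.07
t 28.35 dp [-2.3  1.1  0.4] w [-0.2  -0.09 -0.51] |w| 0.6 gap 46.1 F [ 0.9 -0.3 -0.5] q [-0.414  0.229  1.924  0.815  1.079 -1.905] local [-98.1 -31.5   2.2]
F d,y,n [ 0.5 -0.9 -0.2] M [-0.09  0.21 -0.1 ]
```

Request:
jog_arm([
  [[0, 0, 0, 0, 0, 0], [-3, -5, 7, 0, 0, 0], [-6, -11, 15, 0, 0, 0], [-9, -16, 23, 0, 0, 0], [-10, -18, 26, 0, 0, 0]],
])

```text
clock: 28.85
eef_pos: [473.4, -55.3, 233.1]
eef_rot: [0.014, 0.871, 1.07]
wrist_force: [-0.3, 0.1, 0.3]
finger_gap: 61.0
```

Request:
jog_arm([
  [[-12, -20, 30, 0, 0, 0], [-12, -20, 30, 0, 0, 0], [-12, -20, 30, 0, 0, 0], [-12, -20, 30, 0, 0, 0], [0, 0, 0, 0, 0, 0]],
])

```text
clock: 29.35
eef_pos: [420.3, -140.6, 363.1]
eef_rot: [0.006, 0.876, 1.061]
wrist_force: [0.4, 0.8, 0.5]
finger_gap: 61.0
```

Run:
```python
from log import *
print(manip.read_state()['clock'],manip.read_state()['eef_pos'].round())
A={c:grab(c,f'f_{c}.png') for c in('top','side')}
for c in A:
    im,d,P=A[c]; h=cv2.cvtColor(im,cv2.COLOR_BGR2HSV).astype(int); W=world(d,P)
    for nm,S in(('white',RK),('blue',ST)):
        L=(W-S['o'])@frame(S['psi'])
        m=(h[...,0]>105)&(h[...,0]<125)&(h[...,1]>120) if nm=='blue' else (h[...,1]<40)&(h[...,2]>150)
        k=m&(d>0)&(abs(L[...,1])<90)&(abs(L[...,2]-7)<14)&(L[...,0]>-130)&(L[...,0]<80)
        n,cc,kk,sd=fitplane(L[k]); print(c,nm,k.sum(),np.percentile(L[k],[1,50,99],axis=0).round(1).tolist(),'tilt',np.degrees(n[:2]).round(1))
a=A['side'][0][100:280,250:440];b=A['top'][0][120:270,250:480]
cv2.imwrite('pics/v4.png',np.hstack([cv2.resize(a,(380,360),interpolation=2),cv2.resize(b,(420,360),interpolation=2)]))
o=np.load('s0.npz')
for c,r in(('top','a'),('side','b')):
    df=cv2.absdiff(A[c][0],o[r]).max(2); 
    Wd=world(A[c][1],A[c][2])
    for nm,(x,y) in dict(top=dict(jam=(363,165),honey=(303,115),car=(359,128),berry=(186,196),tape=(400,125),stamp=(369,253)),side=dict(jam=(316,188),honey=(247,202),car=(286,183),berry=(235,303),stamp=(389,218)))[c].items(): print(c,nm,int(np.median(df[y-10:y+10,x-10:x+10])),int((df[y-10:y+10,x-10:x+10]>50).sum()))
```

```text
29.35 [ 420. -141.  363.]
top white 1743 [[-118.5, -65.4, 1.3], [-39.2, 0.2, 13.8], [37.5, 76.4, 18.3]] tilt [-1.8 -0. ]
top blue 1017 [[-119.3, -70.8, 0.2], [-64.7, 1.6, 11.4], [71.6, 72.3, 18.0]] tilt [ 2.4 -0.2]
side white 1896 [[-114.1, -67.4, -3.2], [-28.4, 12.7, 12.7], [67.5, 79.1, 16.7]] tilt [-0.6  0.3]
side blue 630 [[-115.7, -72.5, 0.1], [-55.6, 18.0, 10.0], [69.8, 74.6, 16.0]] tilt [ 2.5 -0.3]
top jam 3 0
top honey 3 0
top car 3 0
top berry 3 0
top tape 3 0
top stamp 3 0
side jam 32 188
side honey 10 0
side car 11 0
side berry 9 0
side stamp 10 0
```

View pics/v4.png

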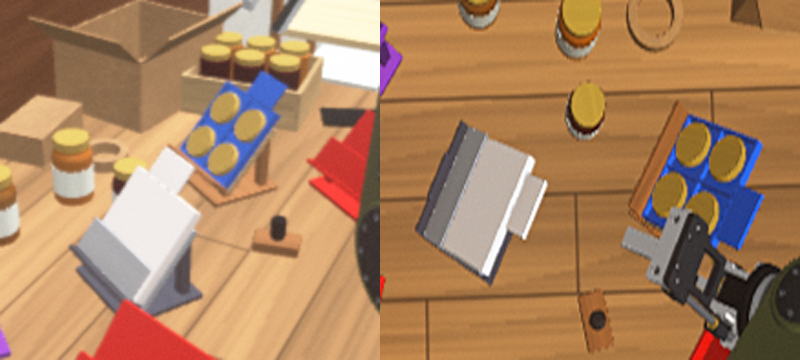

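```bash
python3 -c "
from cell import manip
print(manip.sign_off(), manip.read_state()['clock'])"
```

```text
the job is handed in; nothing more can be done
the job is handed in; nothing more can be done
```

The job is done and handed in at about 29 s on the robot's clock. I drew the blue tray out, capped the white tray with it against the stop, and turned the pair 180° about the tool axis. I then set the pair back on the stand, took the white tray off, and slid it face down into the steel rack's slot.

**Last checks that passed:**
- All four lids lie gold side up in the open blue tray on the stand.
- The white tray is fully home in the rack, at the depth and angle the blue one had to within about 1 mm. It is nearer the middle of the slot than the blue one was (about 5 mm to the side).
- The gripper is open and clear of everything.
- The top view shows no change at any of the jars, the tape or the stamp.

**Checks that were off or disagreed:**
- In the side view the jam jar's spot differs from the start, because the white tray now partly covers it. The top view shows the jar unmoved.
- The tilt fitted to the blue tray came out at about 2.5°. I put that down to the fit mixing rim and cell-floor points, since the tabs read seated after the flip.
- The blue tray caught the top of the stand's stop on the first lowering, at about 10 N. I backed off, found it still square in the grip, and lowered it again.

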